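# Take the clogged filter out of the bench air cleaner

### The job

The air cleaner's filter is clogged: take it out and stand it upright in any slot of the draining rack, ready for rinsing. Turn both swing tabs down clear of the filter, tip its top edge forward from under the top rail while its foot is still in the sill, then lift it out of the sill. Be gentle: do not wrench the filter against its frame or tabs, do not drop it or bang it down in the rack, and leave the other things on the bench where they are.

Things in the scene. Friction and masses are not known exactly. Their poses are not given: they have to be found in the camera images.
- cleaner: Off-white bench air cleaner, fixed, 202 deep x 250 wide x 195 high, opening looks to -x. Level frame: x into the machine, y left, z up; origin on the bench under the sill lip's inner face, mid-width. The filter leans back 12 deg on strips behind its side edges; jambs 43 wide beside it, faces flush with its front. A top rail 4 mm above it (to z 195) bars lifting it while it leans back.
- sill (a point): Middle of the lip's inner face on the level floor of the channel the filter stands in (cleaner's x 0, z 40). Lip x -12 to 0, 20 high; rear wall at x 16.6, 14 high. Once its top is pulled past upright (some 40 mm) the filter falls forward by itself and rests on the lip, leaning forward about 14 deg, its top edge 58 mm forward of the start; pulled further it wrenches the lip.
- notch (a point): Opening in the middle of the top rail, 84 wide: here one can reach down from above behind the filter's top edge. Point: level with the top edge of the seated filter, middle of the hollow behind it, which is 38 front to back and over 100 deep.
- filter: Filter cassette, stiff blue rim with grey pleats, 12 thick (x) x 160 wide (y) x 140 high (z), 0.18 to 0.35 kg. Origin: centre of its lower edge; z up along the panel, x through its thickness (into the machine when seated). At the start it leans back, foot in the sill, behind both tabs.
- filter_top (a point): Centre of the filter's top edge (140 along z from its origin).
- tab_left (a joint): Swing tab on the left (+y) jamb: aluminium bar 64x16x5, 1.5 in front of the filter's face, 30 over its edge. Pivot 102 left of the mid-plane, 28 lower along the lean than the filter's top edge. Radians: 0 level, pointing in over the filter; grows as the free end swings down and outwards; 1.57 hangs along the jamb; clear from 1.3; stops -0.05 and 1.7. Friction 0.1 N m keeps it where left.
- tab_right (a joint): The same on the right (-y) jamb, mirrored: grows as its free end swings down and outwards.
- lug_left (a point): Middle of the black round lug on the left tab, 42 from the pivot towards the free end; 15 across, axis square to the filter's face; it spans 6.5 to 26.5 in front of that face (this point: 16.5). It can be pushed down from above, then outwards from its inner side.
- lug_right (a point): The same on the right tab.
- rack: Draining rack, fixed: white tray 150 x 220 with steel wire hoops 5 thick across it. Origin on the bench under its middle; x across the slots, y along them. Four hoops at x -42, -14, 14, 42 (legs at y -50 and 50, tops at z 102) form three slots 23 wide at x -28, 0, 28. The filter's foot stands on two wires along x at y -50 and 50, tops at z 25.
- hose (a point): Point 200 mm up on a stiff grey hose of the room, fixed, about 20 mm thick, an obstacle to the right of the air cleaner. It rises steeply from the bench (there 100 mm nearer and 100 mm further right than here), passes this point, and from 350 mm up bends away to the right, up to 800 mm high. Keep hand and wrist clear of it.
- wash_bottle: Bystander: white wash bottle with red cap and bent spout, 74x101x198 mm; origin under its middle.
- bottle_amber_250: Bystander: amber bottle with white cap, 62 mm across, 128 mm high; origin under its middle.
- bottle_amber_100: Bystander: amber bottle with black cap, 48 mm across, 103 mm high; origin under its middle.
- bottle_amber_50: Bystander: amber bottle with white cap, 41 mm across, 85 mm high; origin under its middle.

How it is judged:
On the way, in this order (a step that is already met when the one before it is completed fails the run):
1. both tabs are turned down clear of the filter (value of joint each of tab_left, tab_right above 1.3 rad), for 0.2 s.
2. the filter's top edge is tipped forward from under the rail, its foot still in the sill (x of filter_top in the frame of cleaner below 0.012 m and z of filter in the frame of cleaner below 0.058 m), for 0.1 s.
3. the filter is lifted out of the sill (z of filter in the frame of cleaner above 0.07 m), for 0.1 s.
At the end, for the whole second after the job is handed in: The filter stands at rest in a slot of the draining rack, foot down on the wires (within 7 mm), upright within 11 deg, along the slot within 11 deg, its middle within 45 mm of the rack's middle along the slot, and let go (x of filter in the frame of rack between -0.045 and 0.045 m and y of filter in the frame of rack between -0.045 and 0.045 m and z of filter in the frame of rack between 0.018 and 0.032 m and angle between filter's own z axis and vertical below 0.2 rad and angle between the x axis of filter and the x axis of rack, either way round below 0.2 rad and linear speed of filter below 0.02 m/s and contact force between the fingers and filter below 0.1 N); the robot touches nothing.
It fails at once if the filter wrenched or pressed against its frame or tabs (over 130 N there; at the top edge a pull of some 12 N past its rest on the lip does it) (contact force between filter and cleaner above 130 N).
It fails at once if the filter banged into the rack (over 80 N) (contact force between filter and rack above 80 N).
It fails at once if the filter dropped: let go in mid-air, or with its foot more than 20 mm above the rack's wires (contact force between the fingers and filter below 0.02 N and (height (world z) of filter above 0.07 m or (horizontal distance between filter and rack below 0.1 m and height (world z) of filter above 0.045 m))).
It fails at once if the filter tipped over (over 57 deg from upright) (angle between filter's own z axis and vertical above 1 rad).
It fails at once if a bystander moved by more than 30 mm (distance of any of wash_bottle, bottle_amber_250, bottle_amber_100, bottle_amber_50 from where it was at the start of the episode above 0.03 m).
It also fails if it takes over 72 s, if anything falls off the work surface, if the arm or the gripper's body presses on something with over 40 N, if the wrist force passes 120 N, or if a joint passes its speed limit or range.

### The arm

A 7-joint arm with a two-finger parallel gripper is mounted at the origin on a cart in front of the work surface, level with it; the furniture and walls round the work are solid. World frame = base frame: x ahead of the robot, y to its left, z up, the work surface at z = 0. Lengths are in m, angles in rad, forces in N, time in s.
With the tool pointing down it reaches from about 0.4 to 0.85 m from the base axis. Payload 4.5 kg.
Tool frame: the origin (TCP) lies midway between the tips of the shut fingers; the grasp point (between the pads) lies 19 mm behind it; z points along the fingers, y is the line along which they close (so a half turn about z gives the same grasp; the last joint's range is limited). The gripper opens to 88 mm and grips with 3 to 60 N. Pads are 18 mm wide; open, the fingers measure 123 mm over their backs; the gripper's body (75 mm by 187 mm) begins 45 mm behind the grasp point.
Start: joints at [1.218, 0.689, -0.195, 1.565, 0.157, 0.902, -0.215], TCP at [0.236, -0.579, 0.239] pointing down, gripper open.
Joint ranges: [-3.01, 3.01], [-0.46, 2.08], [-1.47, 1.51], [0.13, 2.56], [-1, 4.14], [0.04, 2.09], [-2.66, 2.66]. Speed limits (rad/s): [2.57, 2.57, 3.14, 3.14, 3.14, 3.14, 3.14].

### API

Orientations are given as a unit quaternion [x, y, z, w].
In Python, from plant import get_state, viewer, workorder gives the robot as it stands. The module is installed in compiled form; this text tells all that it offers.
- The arm moves only by the tool step_arm, never from a script. Its argument "motion" is a list of rows, each an object of numbers: "wx", "wy", "wz": the turn, a rotation vector about the tool's x, y, z each as a share of 180 degrees, from -1 to 1; "dx", "dy", "dz": the shift along the tool's x, y, z each as a share of 8 cm, from -1 to 1; "claw": the finger opening in mm, from 0 to 88.1. A call has 1 to 8 rows; each row is the pose to reach, as a shift and turn from the pose commanded when the call began, along the tool's axes at that moment, turning the shorter way round; what a row does not reach only later rows make up. A row lasts 1/10 s, in which the tool goes at most 50 mm and 8.59 degrees, less where a joint would pass 70% of its speed; a pose out of reach is approached as far as the arm can. A call with a number of a shift or a turn outside -1 to 1 is refused whole. A call with a gripper value outside its range is refused whole. The fingers move at their own pace and stop on an object; "force" is the grip in N (left out, the last holds). Time passes only in rows, so rows that repeat a pose let the fingers close. It gives the time, the measured TCP pose, the force, the opening and the grip force at its end, in the units of the state.
- get_state(): the state, without advancing time (a new reading comes with each control period).
- viewer.snapshot(name): name is "side" or "top" or "wrist"; returns (picture, depth): 400x640x3 uint8, red, green, blue; 400x640 float32, m along the optical axis (not along the pixel's ray), 0 where there is no reading.
- viewer.calibration(name): a dict with "vfov" (degrees; the focal length in pixels is half the picture's height over the tangent of half this angle, whatever the lens; pixels are square), "cx", "cy" (the principal point, pixels), "extrinsics" (4x4, takes a point from camera to world coordinates). Camera axes: x right, y down, z forward; pixel columns grow to the right and rows downward; lengths in m; the calibration is good to about 2 mm. A picture is of the moment at which its call begins: read the wrist's pose just before it. calibration takes no time and is no camera call; for the wrist camera it gives the pose at the moment of the call.
- workorder.finish_job(): hands the job in; it is judged then, once.
The state is a dict: "clock": time; "q": joint angles; "qd": joint speeds; "joint_torque": joint torques, N m; "tool_pos": TCP position; "eef_rot": TCP orientation; "contact_force": force on the tool from outside, world axes, zero at the start; "moment": the same for the moment, N m; "opening": opening from 0.0 (shut) to 1.0 (fully open); "finger_force": force on a finger pad.
Only numpy, scipy, OpenCV 4.12 (cv2) and the standard library are available. Lean on these libraries where they do the work, as an engineer would, in place of code of your own. Each camera call takes 0.05 s, during which the arm holds its last target. There are 200 camera calls.

## Working session

There is one attempt and no reset: what is moved stays moved. The work goes in short steps, Python scripts to look and compute and a tool call to move; the robot and the scene stay as the last step left them, time stands still between calls to the robot, and variables do not carry over. Pictures are saved under pics/ and viewed, at most 10 in all, crops included, and the job is handed in when it is done.

Besides the shell and the picture viewer there is one more tool, called after "Request:" as a command line: name --argument value ..., lists and objects as JSON in quotes. step_arm: Moves the arm, as the interface text tells. Shift numbers are shares of 8 cm and turn numbers shares of 180 degrees, none past 1 either way. Its arguments: {"type":"object","properties":{"motion":{"type":"array","items":{"type":"object","properties":{"wx":{"type":"number","minimum":-1,"maximum":1},"wy":{"type":"number","minimum":-1,"maximum":1},"wz":{"type":"number","minimum":-1,"maximum":1},"dx":{"type":"number","minimum":-1,"maximum":1},"dy":{"type":"number","minimum":-1,"maximum":1},"dz":{"type":"number","minimum":-1,"maximum":1},"claw":{"type":"number"}}}},"force":{"type":"number"}},"required":["motion"]}

```bash
mkdir -p pics
cat > h.py <<'E'
import numpy as np,cv2
from plant import get_state,viewer,workorder
from scipy.spatial.transform import Rotation as R
def snap(n):
    c=viewer.calibration(n); p,d=viewer.snapshot(n)
    f=p.shape[0]/2/np.tan(np.radians(c['vfov'])/2)
    return p,d,c,f
def cloud(d,c,f):
    v,u=np.mgrid[:d.shape[0],:d.shape[1]]
    P=np.stack([(u-c['cx'])/f*d,(v-c['cy'])/f*d,d],-1)
    E=np.array(c['extrinsics']); return P@E[:3,:3].T+E[:3,3]
E
python3 - <<'E'
from h import *
print(get_state())
for n in ['side','top']:
    p,d,c,f=snap(n); cv2.imwrite(f'pics/{n}0.png',p[...,::-1]); np.savez(f'{n}0.npz',p=p,d=d,E=c['extrinsics'],W=cloud(d,c,f))
    print(n,c,f,(d>0).mean())
E
```

```text
{'clock': 0.0, 'q': array([ 1.21780566,  0.68998353, -0.19448763,  1.56633249,  0.15730337,
        0.90251697, -0.21506234]), 'qd': array([-0.00029961, -0.00137419, -0.00013387, -0.00069765,  0.00125411,
        0.00081021,  0.00019208]), 'joint_torque': array([ 3.96849364e-04, -5.27560437e+01, -1.26677223e+00, -1.53428900e+01,
       -5.26194088e-02,  6.58022487e-03,  1.73735693e-04]), 'tool_pos': array([ 0.23546087, -0.57826591,  0.23791273]), 'eef_rot': array([ 9.81347077e-01,  1.92242189e-01, -2.53605539e-04, -8.89573077e-04]), 'contact_force': array([ 0.0253658 , -0.10490915, -0.47383634]), 'moment': array([-0.0423821 , -0.03564196,  0.00694248]), 'finger_force': 0.0, 'opening': 0.9988722134008525}
side {'vfov': 43.53821487745361, 'cx': 319.15429713747517, 'cy': 204.12879438733097, 'extrinsics': array([[ 0.99688346, -0.03109401,  0.07250186,  0.46701526],
       [-0.07545189, -0.64410414,  0.76120751, -1.26819174],
       [ 0.02302976, -0.76430558, -0.64444287,  1.14942049],
       [ 0.        ,  0.        ,  0.        ,  1.        ]])} 500.8186306747526 0.99612890625
top {'vfov': 50.837619469893646, 'cx': 313.98159843166053, 'cy': 197.18684097106825, 'extrinsics': array([[ 0.02451915, -0.9954788 ,  0.09176473,  0.45989717],
       [-0.99957218, -0.02587667, -0.01363284, -0.02707527],
       [ 0.01594577, -0.09139121, -0.99568739,  1.40625748],
       [ 0.        ,  0.        ,  0.        ,  1.        ]])} 420.84240093643075 0.99595703125
```

View pics/side0.png

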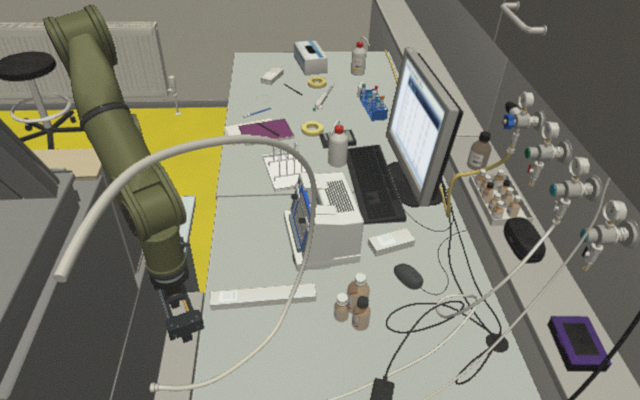

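View pics/top0.png

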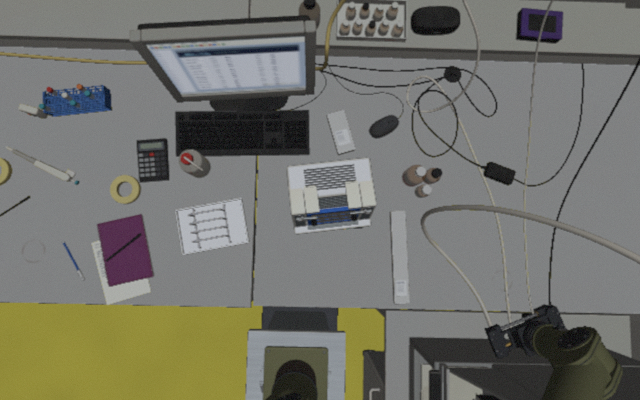

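The side view shows the cleaner at about (325,220), its opening to the left, and the hose arching in front of it from (155,387) over (315,200). The top view shows the cleaner at (332,195) with the blue filter edge at (332,212), the rack at (212,226), the wash bottle at (192,162), the amber bottles at (422,178) and the hose from (510,320) to (425,215).

Run:
```python
from h import *
z=np.load('top0.npz');p,W=z['p'],z['W']
cr=p[130:270,160:460]; cv2.imwrite('pics/crop.png',cv2.resize(cr[...,::-1],None,fx=2.6,fy=2.6,interpolation=cv2.INTER_CUBIC))
def box(m,name):
    P=W[m]; r=cv2.minAreaRect(P[:,:2].astype(np.float32)); print(name,m.sum(),'c',np.round(r[0],4),'size',np.round(r[1],4),'ang',round(r[2],2),'z',np.round(np.percentile(P[:,2],[5,50,95]),4)); return r
v,u=np.mgrid[:400,:640]
roi=(u>270)&(u<390)&(v>145)&(v<245)
m=roi&(W[...,2]>.188)&(W[...,2]<.203); box(m,'cleanertop')
n,l,s,_=cv2.connectedComponentsWithStats(m.astype(np.uint8));k=1+np.argmax(s[1:,4]);r=box(l==k,'big');print(np.round(cv2.boxPoints(r),3))
hsv=cv2.cvtColor(p,cv2.COLOR_RGB2HSV)
b=roi&(hsv[...,0]>100)&(hsv[...,0]<130)&(hsv[...,1]>110); box(b,'blue')
print('blue hi',np.round(W[b][::40],3))
roi2=(u>165)&(u<258)&(v>190)&(v<262)
t=roi2&(hsv[...,2]>190)&(W[...,2]<.06)
n,l,s,_=cv2.connectedComponentsWithStats(t.astype(np.uint8));k=1+np.argmax(s[1:,4]);r=box(l==k,'tray');print(np.round(cv2.boxPoints(r),3))
hp=roi2&(W[...,2]>.09)&(W[...,2]<.115); box(hp,'hooptops')
n,l,s,c=cv2.connectedComponentsWithStats(hp.astype(np.uint8))
for i in range(1,n):
    if s[i,4]>4: box(l==i,'hoop')
print('bench z',np.median(W[180:190,262:280,2]),np.median(W[250:280,280:330,2]))
# hose
for h in (.1,.15,.2,.25,.3,.35,.4):
    for nm in('top','side'):
        Z=np.load(nm+'0.npz');w=Z['W'];q=(abs(w[...,2]-h)<.008)&(w[...,0]>.2)&(w[...,0]<.75)&(w[...,1]<-.17)&(w[...,1]>-.5)
        if q.any(): print(nm,h,q.sum(),np.round(np.median(w[q],0),3),np.round(w[q].std(0),3))
```

```text
cleanertop 851 c [ 0.5738 -0.0946] size [0.0851 0.249 ] ang 7.49 z [0.1884 0.1923 0.198 ]
big 418 c [ 0.5502 -0.0138] size [0.0593 0.0826] ang 7.38 z [0.1885 0.1925 0.1981]
[[ 0.515  0.023]
 [ 0.526 -0.059]
 [ 0.585 -0.051]
 [ 0.574  0.031]]
blue 201 c [ 0.5195 -0.0946] size [0.0598 0.1701] ang 22.08 z [0.0549 0.1772 0.1817]
blue hi [[ 0.546 -0.124  0.177]
 [ 0.54  -0.121  0.178]
 [ 0.538 -0.127  0.178]
 [ 0.531 -0.08   0.176]
 [ 0.513 -0.137  0.059]
 [ 0.498 -0.035  0.063]]
tray 1 c [0.5396 0.3414] size [0. 0.] ang 0.0 z [0.0039 0.0039 0.0039]
[[0.54  0.341]
 [0.54  0.341]
 [0.54  0.341]
 [0.54  0.341]]
hooptops 217 c [0.4848 0.2887] size [0.0887 0.1028] ang 11.54 z [0.0954 0.1019 0.1068]
hoop 54 c [0.5262 0.2957] size [0.0047 0.0997] ang 11.54 z [0.0963 0.1009 0.1074]
hoop 54 c [0.4988 0.2909] size [0.0052 0.1002] ang 12.04 z [0.0969 0.1013 0.106 ]
hoop 54 c [0.4712 0.2859] size [0.0051 0.1027] ang 12.03 z [0.0951 0.1022 0.1068]
hoop 55 c [0.4438 0.2795] size [0.005  0.1007] ang 12.09 z [0.0947 0.1021 0.1064]
bench z -0.00035062153786280525 0.00028386962954796147
top 0.1 190 [ 0.66  -0.386  0.099] [0.06  0.069 0.004]
side 0.1 452 [ 0.657 -0.372  0.1  ] [0.059 0.098 0.004]
top 0.15 46 [ 0.532 -0.199  0.153] [0.016 0.08  0.004]
side 0.15 261 [ 0.598 -0.216  0.151] [0.057 0.052 0.005]
top 0.2 128 [ 0.559 -0.195  0.195] [0.014 0.037 0.002]
side 0.2 102 [ 0.564 -0.212  0.195] [0.022 0.074 0.004]
top 0.25 9 [ 0.525 -0.346  0.254] [0.003 0.003 0.004]
side 0.25 20 [ 0.529 -0.358  0.251] [0.004 0.003 0.003]
top 0.3 18 [ 0.529 -0.349  0.304] [0.152 0.07  0.004]
side 0.3 20 [ 0.535 -0.36   0.302] [0.004 0.002 0.004]
top 0.35 123 [ 0.224 -0.491  0.345] [0.1   0.044 0.003]
side 0.35 20 [ 0.538 -0.365  0.349] [0.004 0.002 0.005]
top 0.4 26 [ 0.535 -0.369  0.401] [0.004 0.003 0.005]
side 0.4 22 [ 0.538 -0.38   0.401] [0.004 0.002 0.004]
```

View pics/crop.png

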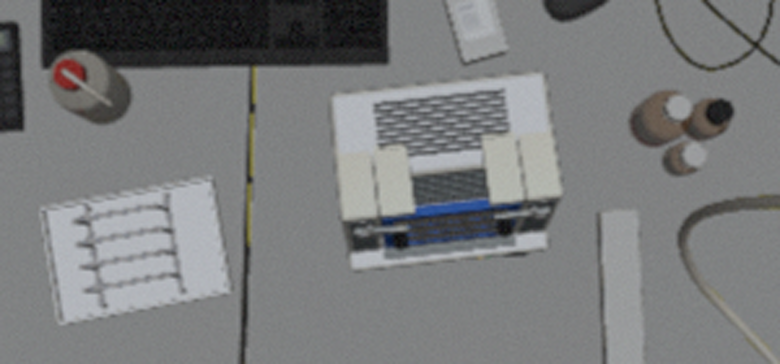

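The crop shows both lugs at original pixels of about (314,221) and (355,218), plus the four hoops. The sizes agree with the text. The cleaner's yaw is about 7.5° and its origin is near (0.503,-0.104). The rack is at (0.485,0.288) with a yaw of about 11.5°. I'll move towards the cleaner well inside the hose.

Request:
step_arm --motion '[{"dx":0.24,"dy":-0.31,"dz":-0.25},{"dx":0.71,"dy":-0.92,"dz":-0.75},{"dx":0.71,"dy":-0.92,"dz":-0.75}]'

```text
$.motion[0]: bad value
```

Request:
step_arm --motion '[{"dx":0.36,"dy":-0.46,"dz":-0.19},{"dx":0.71,"dy":-0.92,"dz":-0.37},{"dx":0.71,"dy":-0.92,"dz":-0.37}]'

```text
$.motion[0]: bad value
```

Request:
step_arm --motion '[{"dx":0.37,"dy":-0.42},{"dx":0.75,"dy":-0.84},{"dx":0.75,"dy":-0.84}]'

```text
$.motion[0]: bad value
```

Request:
step_arm --motion '[{"dx":0.42,"dy":-0.37},{"dx":0.84,"dy":-0.74},{"dx":0.84,"dy":-0.74}]'

```text
$.motion[0]: bad value
```

Request:
step_arm --motion '[{"dx":0.45,"dy":-0.36,"wz":0.04},{"dx":0.89,"dy":-0.72,"wz":0.08},{"dx":0.89,"dy":-0.72,"wz":0.08},{"dx":0.89,"dy":-0.72,"wz":0.08}]'

```text
$.motion[0]: bad value
```

Request:
step_arm --motion '[{"dx":0.24,"dy":-0.31,"dz":-0.25,"wx":0,"wy":0,"wz":0,"claw":0},{"dx":0.71,"dy":-0.92,"dz":-0.75,"wx":0,"wy":0,"wz":0,"claw":0},{"dx":0.71,"dy":-0.92,"dz":-0.75,"wx":0,"wy":0,"wz":0,"claw":0}]' --force 10

```text
clock: 0.4
tool_pos: [0.2624, -0.4863, 0.3001]
eef_rot: [0.981, 0.194, 0.001, -0.0]
contact_force: [1.2, -0.4, 0.0]
opening: 0.747
finger_force: 0.0
```

```bash
cat >> h.py <<'E'
def plan(wps,split=1):
    "wps: list of (pos, R); prints shares per call from the measured pose on"
    s=get_state(); p=np.array(s['tool_pos']); r=R.from_quat(s['eef_rot'])
    for q,Rq in wps:
        d=r.inv().apply(np.array(q)-p)/.08; w=(r.inv()*Rq).as_rotvec()/np.pi
        print('to',np.round(q,3),'d',np.round(d,3),'w',np.round(w,3),'rows>=',int(np.ceil(max(np.linalg.norm(d)*80/50,np.linalg.norm(w)*180/8.59))),'' if abs(d).max()<1 else 'TOO FAR')
        p,r=np.array(q),Rq
def tool(yaw,t): # points (sin t,0,-cos t) in frame yawed, tool y = -y of frame
    return R.from_euler('z',yaw,degrees=True)*R.from_matrix(np.array([[np.cos(np.radians(t)),0,np.sin(np.radians(t))],[0,-1,0],[np.sin(np.radians(t)),0,-np.cos(np.radians(t))]]))
E
python3 - <<'E'
from h import *
print(get_state()['tool_pos'])
Y=7.5
plan([((.286,-.399,.33),tool(22,0)),((.316,-.325,.33),tool(20,0)),((.356,-.25,.33),tool(14,0)),((.385,-.18,.33),tool(Y,0)),((.385,-.11,.31),tool(Y,20))])
E
```

```text
[ 0.26240947 -0.48629042  0.30011375]
to [ 0.286 -0.399  0.33 ] d [ 0.688 -0.897 -0.372] w [-0.    -0.001  0.002] rows>= 2 
to [ 0.316 -0.325  0.33 ] d [ 0.694 -0.717  0.   ] w [0.    0.    0.011] rows>= 2 
to [ 0.356 -0.25   0.33 ] d [ 0.79 -0.71  0.  ] w [0.    0.    0.033] rows>= 2 
to [ 0.385 -0.18   0.33 ] d [ 0.563 -0.761  0.   ] w [0.    0.    0.036] rows>= 2 
to [ 0.385 -0.11   0.31 ] d [ 0.114 -0.868  0.25 ] w [-0.     0.111  0.   ] rows>= 3
```

Request:
step_arm --motion '[{"dx":0.34,"dy":-0.45,"dz":-0.19,"wx":0,"wy":0,"wz":0,"claw":0},{"dx":0.69,"dy":-0.9,"dz":-0.37,"wx":0,"wy":0,"wz":0,"claw":0}]'

```text
clock: 0.6
tool_pos: [0.2844, -0.4005, 0.3285]
eef_rot: [0.981, 0.191, -0.0, -0.0]
contact_force: [0.3, -0.3, -0.6]
opening: 0.571
finger_force: 0.0
```

Request:
step_arm --motion '[{"dx":0.35,"dy":-0.36,"dz":0,"wx":0,"wy":0,"wz":0.01,"claw":0},{"dx":0.69,"dy":-0.72,"dz":0,"wx":0,"wy":0,"wz":0.01,"claw":0}]'

```text
clock: 0.8
tool_pos: [0.3143, -0.3259, 0.3287]
eef_rot: [0.984, 0.176, 0.0, 0.0]
contact_force: [0.5, 1.2, -0.2]
opening: 0.387
finger_force: 0.0
```

Request:
step_arm --motion '[{"dx":0.4,"dy":-0.36,"dz":0,"wx":0,"wy":0,"wz":0.02,"claw":0},{"dx":0.79,"dy":-0.71,"dz":0,"wx":0,"wy":0,"wz":0.033,"claw":0}]'

```text
clock: 1.0
tool_pos: [0.3536, -0.2507, 0.3283]
eef_rot: [0.992, 0.124, -0.0, -0.0]
contact_force: [0.6, -0.8, -0.2]
opening: 0.206
finger_force: 0.0
```

Request:
step_arm --motion '[{"dx":0.28,"dy":-0.38,"dz":0,"wx":0,"wy":0,"wz":0.02,"claw":0},{"dx":0.56,"dy":-0.76,"dz":0,"wx":0,"wy":0,"wz":0.036,"claw":0}]'

```text
clock: 1.2
tool_pos: [0.3819, -0.1806, 0.3282]
eef_rot: [0.998, 0.068, -0.0, -0.0]
contact_force: [0.1, 0.2, 1.1]
opening: 0.024
finger_force: 0.0
```

Request:
step_arm --motion '[{"dx":0.06,"dy":-0.43,"dz":0.12,"wx":0,"wy":0.04,"wz":0,"claw":0},{"dx":0.11,"dy":-0.87,"dz":0.25,"wx":0,"wy":0.08,"wz":0,"claw":0},{"dx":0.11,"dy":-0.87,"dz":0.25,"wx":0,"wy":0.11,"wz":0,"claw":0},{"dx":0.11,"dy":-0.87,"dz":0.25,"wx":0,"wy":0.11,"wz":0,"claw":0},{"dx":0.11,"dy":-0.87,"dz":0.25,"wx":0,"wy":0.11,"wz":0,"claw":0}]'

```text
clock: 1.7
tool_pos: [0.3812, -0.1129, 0.3086]
eef_rot: [0.983, 0.067, 0.171, -0.012]
contact_force: [0.3, -0.3, 0.8]
opening: 0.003
finger_force: 0.0
```

Run:
```python
from h import *
s=get_state();print(s['clock'],s['tool_pos'],s['contact_force'],R.from_quat(s['eef_rot']).as_matrix().round(3))
p,d,c,f=snap('wrist'); cv2.imwrite('pics/w1.png',p[...,::-1]); np.savez('w1.npz',p=p,d=d,E=c['extrinsics'],W=cloud(d,c,f))
```

```text
1.7 [ 0.3811501  -0.11294594  0.30859818] [ 0.34794229 -0.31952339  0.80863239] [[ 0.932  0.136  0.335]
 [ 0.128 -0.991  0.046]
 [ 0.338  0.    -0.941]]
```

View pics/w1.png

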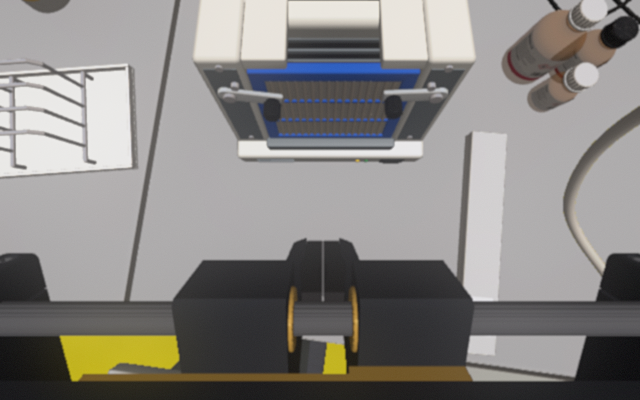

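The wrist view shows the filter's blue top rim at v≈72, the left lug at (272,109), the right lug at (393,105) and the sill lip at v≈150. Now I'll get their 3D positions.

Run:
```python
from h import *
z=np.load('w1.npz');p,W,E=z['p'],z['W'],z['E']
v,u=np.mgrid[:400,:640]
g=p.max(2)
for n,c0 in(('L',(272,109)),('R',(393,105))):
    m=(abs(u-c0[0])<14)&(abs(v-c0[1])<16)&(g<60)
    P=W[m]; print(n,m.sum(),P.mean(0).round(4),np.percentile(P,[5,95],axis=0).round(4))
hsv=cv2.cvtColor(p,cv2.COLOR_RGB2HSV)
b=(v<165)&(u>190)&(u<480)&(hsv[...,0]>100)&(hsv[...,0]<130)&(hsv[...,1]>110)
top=b&(v<82)
P=W[top];print('rim',top.sum(),P.mean(0).round(4)); 
hi=P[P[:,2]>np.percentile(P[:,2],60)];r=cv2.minAreaRect(hi[:,:2].astype(np.float32));print(r,hi[:,2].mean())
# face plane fit of filter
q=W[b&(W[...,2]<.175)&(W[...,2]>.07)];c=q.mean(0);U,S,V=np.linalg.svd(q-c);print('plane',c.round(4),V[2].round(4),len(q))
# jamb/cleaner top
m=(W[...,2]>.19)&(W[...,2]<.20)&(u>190)&(u<480)&(v<80);r=cv2.minAreaRect(W[m][:,:2].astype(np.float32));print('topz',r,cv2.boxPoints(r).round(4).tolist())
# lip top front
m=(v>135)&(v<160)&(u>235)&(u<425)&(W[...,2]>.05)&(g>200);P=W[m];r=cv2.minAreaRect(P[:,:2].astype(np.float32));print('lip',r,cv2.boxPoints(r).round(4).tolist(),P[:,2].mean())
```

```text
L 310 [ 0.4989 -0.0461  0.1528] [[ 0.4908 -0.0524  0.1472]
 [ 0.5083 -0.0391  0.156 ]]
R 338 [ 0.5153 -0.1633  0.1598] [[ 0.508  -0.1702  0.1528]
 [ 0.5255 -0.1571  0.162 ]]
rim 2555 [ 0.5342 -0.1032  0.1761]
((0.5022364854812622, -0.12452881038188934), (0.15233542025089264, 0.14148303866386414), 35.15912628173828) 0.18020514120786427
plane [ 0.5265 -0.106   0.1447] [-0.9716 -0.1323  0.1963] 1525
topz ((0.5529682040214539, -0.09873132407665253), (0.0438559353351593, 0.2483776956796646), 7.869106292724609) [[0.51419997215271, 0.021299999207258224], [0.5482000112533569, -0.2248000055551529], [0.59170001745224, -0.21870000660419464], [0.557699978351593, 0.027300000190734863]]
lip ((0.39922869205474854, -0.1105547845363617), (0.0, 0.0), 0.0) [[0.3991999924182892, -0.11060000211000443], [0.3991999924182892, -0.11060000211000443], [0.3991999924182892, -0.11060000211000443], [0.3991999924182892, -0.11060000211000443]] 0.4703753820602908
```

```bash
cat >> h.py <<'E'
Y=7.8; C=R.from_euler('z',Y,degrees=True); O=np.array([.502,-.106,0])
zf=C.apply([np.sin(.209),0,np.cos(.209)]); nf=C.apply([-np.cos(.209),0,np.sin(.209)]); yc=C.apply([0,1,0])
LUG={'L':np.array([.4995,-.0455,.150]),'R':np.array([.516,-.1635,.157])}
def lp(s,out,h,n=.002):
    sg=1 if s=='L' else -1
    return LUG[s]+sg*out*yc+h*zf+n*nf
E
python3 - <<'E'
from h import *
T=tool(Y,20)
plan([((.45,-.145,.26),T),(lp('R',-.002,.035,.006),T),(lp('R',-.002,.0),T),(lp('R',-.002,-.022),T),(lp('R',.004,-.042),T),(lp('R',.020,-.046),T),(lp('R',.010,-.042),T),(lp('R',.0,.03,.01),T)])
E
```

```text
to [ 0.45  -0.145  0.26 ] d [0.53  0.512 0.842] w [0.    0.001 0.   ] rows>= 2 
to [ 0.517 -0.161  0.192] d [0.466 0.316 1.068] w [0. 0. 0.] rows>= 2 TOO FAR
to [ 0.514 -0.162  0.157] d [-0.189  0.     0.398] w [0. 0. 0.] rows>= 1 
to [ 0.509 -0.162  0.136] d [-0.146  0.     0.233] w [0. 0. 0.] rows>= 1 
to [ 0.506 -0.169  0.116] d [-0.132  0.075  0.212] w [0. 0. 0.] rows>= 1 
to [ 0.507 -0.185  0.112] d [-0.026  0.2    0.042] w [0. 0. 0.] rows>= 1 
to [ 0.507 -0.175  0.116] d [ 0.026 -0.125 -0.042] w [0. 0. 0.] rows>= 1 
to [ 0.512 -0.164  0.188] d [ 0.392 -0.125 -0.816] w [0. 0. 0.] rows>= 2
```

Request:
step_arm --motion '[{"dx":0.3,"dy":0.3,"dz":0.48,"wx":0,"wy":0,"wz":0,"claw":0},{"dx":0.6,"dy":0.6,"dz":0.95,"wx":0,"wy":0,"wz":0,"claw":0},{"dx":0.6,"dy":0.6,"dz":0.95,"wx":0,"wy":0,"wz":0,"claw":0}]'

```text
clock: 2.05
tool_pos: [0.4632, -0.152, 0.25]
eef_rot: [0.983, 0.067, 0.171, -0.012]
contact_force: [-1.0, -0.4, 0.1]
opening: 0.003
finger_force: 0.0
```

Request:
step_arm --motion '[{"dx":0.2,"dy":0.12,"dz":0.48,"wx":0,"wy":0,"wz":0,"claw":0},{"dx":0.4,"dy":0.23,"dz":0.96,"wx":0,"wy":0,"wz":0,"claw":0},{"dx":0.4,"dy":0.23,"dz":0.96,"wx":0,"wy":0,"wz":0,"claw":0},{"dx":0.4,"dy":0.23,"dz":0.96,"wx":0,"wy":0,"wz":0,"claw":0}]'

```text
clock: 2.45
tool_pos: [0.5162, -0.1599, 0.1911]
eef_rot: [0.983, 0.069, 0.171, -0.012]
contact_force: [-0.7, -1.0, -0.0]
opening: 0.006
finger_force: 0.0
```

Run:
```python
from h import *
T=tool(Y,20);print(get_state()['tool_pos'],get_state()['contact_force'])
plan([(lp('R',-.002,.0),T),(lp('R',-.002,-.022),T),(lp('R',.004,-.042),T),(lp('R',.020,-.046),T)])
```

```text
[ 0.51619905 -0.15992643  0.19110859] [-0.692403   -0.96310741 -0.01881967]
to [ 0.514 -0.162  0.157] d [-0.173  0.019  0.385] w [-0.001  0.002  0.001] rows>= 1 
to [ 0.509 -0.162  0.136] d [-0.146  0.     0.233] w [0. 0. 0.] rows>= 1 
to [ 0.506 -0.169  0.116] d [-0.132  0.075  0.212] w [0. 0. 0.] rows>= 1 
to [ 0.507 -0.185  0.112] d [-0.026  0.2    0.042] w [0. 0. 0.] rows>= 1
```

Request:
step_arm --motion '[{"dx":-0.1,"dy":0.02,"dz":0.2,"wx":0,"wy":0,"wz":0,"claw":0},{"dx":-0.17,"dy":0.02,"dz":0.38,"wx":0,"wy":0,"wz":0,"claw":0},{"dx":-0.25,"dy":0.02,"dz":0.5,"wx":0,"wy":0,"wz":0,"claw":0},{"dx":-0.32,"dy":0.02,"dz":0.62,"wx":0,"wy":0,"wz":0,"claw":0},{"dx":-0.38,"dy":0.05,"dz":0.72,"wx":0,"wy":0,"wz":0,"claw":0},{"dx":-0.45,"dy":0.1,"dz":0.83,"wx":0,"wy":0,"wz":0,"claw":0},{"dx":-0.46,"dy":0.2,"dz":0.85,"wx":0,"wy":0,"wz":0,"claw":0}]'

```text
clock: 3.15
tool_pos: [0.4567, -0.1492, 0.0939]
eef_rot: [0.992, 0.1, 0.069, -0.044]
contact_force: [-3.4, 0.7, -4.2]
opening: 0.004
finger_force: 0.0
```

Request:
step_arm --motion '[{"dx":0,"dy":0.06,"dz":0.02,"wx":0,"wy":0,"wz":0,"claw":0},{"dx":0,"dy":0.1,"dz":0.02,"wx":0,"wy":0,"wz":0,"claw":0},{"dx":0,"dy":0.1,"dz":0.02,"wx":0,"wy":0,"wz":0,"claw":0}]'

```text
clock: 3.45
tool_pos: [0.4611, -0.1474, 0.0943]
eef_rot: [0.99, 0.104, 0.073, -0.053]
contact_force: [-0.0, 0.0, 0.5]
opening: 0.005
finger_force: 0.0
```

Run:
```python
from h import *
T=tool(Y,20);s=get_state();print(s['tool_pos'],s['contact_force'])
plan([(lp('R',.012,-.042,.004),T),(lp('R',.0,.03,.008),T),((.50,-.10,.205),T),(lp('L',-.002,.035,.006),T),(lp('L',-.002,.0),T),(lp('L',-.002,-.022),T),(lp('L',.004,-.042),T),(lp('L',.021,-.046),T)])
p,d,c,f=snap('wrist');cv2.imwrite('pics/w2.png',p[...,::-1])
```

```text
[ 0.46106163 -0.14741054  0.09425481] [-0.01077159  0.00640996  0.45044932]
to [ 0.505 -0.177  0.117] d [ 0.503  0.454 -0.247] w [-0.034  0.062  0.018] rows>= 2 
to [ 0.514 -0.164  0.188] d [ 0.434 -0.15  -0.79 ] w [0. 0. 0.] rows>= 2 
to [ 0.5   -0.1    0.205] d [ 0.006 -0.814 -0.224] w [0. 0. 0.] rows>= 2 
to [ 0.501 -0.047  0.185] d [ 0.014 -0.651  0.265] w [0. 0. 0.] rows>= 2 
to [ 0.498 -0.048  0.15 ] d [-0.189 -0.     0.398] w [0. 0. 0.] rows>= 1 
to [ 0.493 -0.048  0.129] d [-0.146 -0.     0.233] w [0. 0. 0.] rows>= 1 
to [ 0.488 -0.043  0.109] d [-0.132 -0.075  0.212] w [0. 0. 0.] rows>= 1 
to [ 0.485 -0.026  0.105] d [-0.026 -0.213  0.042] w [0. 0. 0.] rows>= 1
```

View pics/w2.png

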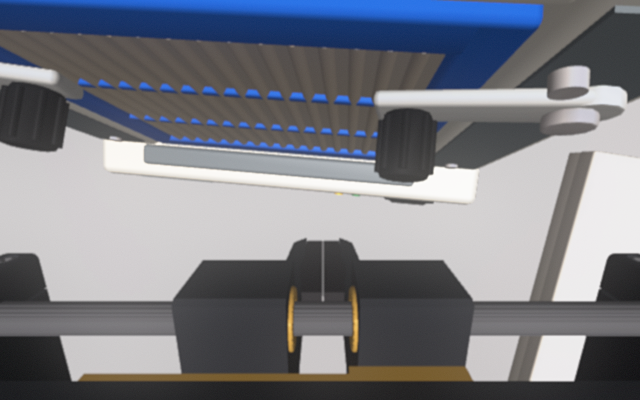

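The wrist view shows the right tab still level, with its lug at (405,145). The arm drifted forward and turned, so it never touched the lug. I suspect a joint limit, so I'll check the joints.

Run:
```python
from h import *
s=get_state();print(s['q'].round(3),R.from_quat(s['eef_rot']).as_matrix().round(3),s['qd'].round(3),s['joint_torque'].round(2))
```

```text
[ 0.724  0.839 -0.668  2.168  1.164  0.358 -2.219] [[ 0.967  0.214  0.134]
 [ 0.199 -0.973  0.12 ]
 [ 0.156 -0.089 -0.984]] [-0.01   0.002 -0.002  0.007  0.013  0.003 -0.014] [ 4.000e-01 -4.442e+01 -6.910e+00 -4.880e+00  2.000e-02 -7.300e-01
  6.000e-02]
```

Request:
step_arm --motion '[{"dx":0,"dy":0,"dz":-0.5,"wx":0,"wy":0,"wz":0,"claw":0},{"dx":0,"dy":0,"dz":-0.9,"wx":0,"wy":0,"wz":0,"claw":0},{"dx":0,"dy":0,"dz":-0.9,"wx":0,"wy":0,"wz":0,"claw":0},{"dx":0,"dy":0,"dz":-0.9,"wx":0,"wy":0,"wz":0,"claw":0}]'

```text
clock: 3.9
tool_pos: [0.451, -0.1557, 0.1647]
eef_rot: [0.99, 0.105, 0.073, -0.052]
contact_force: [0.5, 0.0, -0.4]
opening: 0.007
finger_force: 0.0
```

Run:
```python
from h import *
s=get_state();print(s['q'].round(3),R.from_quat(s['eef_rot']).as_matrix().round(3),s['tool_pos'])
```

```text
[ 0.875  0.744 -0.875  2.132  0.893  0.53  -1.971] [[ 0.968  0.215  0.134]
 [ 0.199 -0.973  0.119]
 [ 0.155 -0.089 -0.984]] [ 0.45095202 -0.155685    0.16469694]
```

The wrist was close to its joint-6 limit at that tilt, so I'll use a smaller tilt of 8°.

Run:
```python
from h import *
T=tool(Y,8)
plan([((.465,-.158,.205),T),(lp('R',-.002,.028,.006),T),(lp('R',-.002,.0,.005),T),(lp('R',-.002,-.022,.005),T),(lp('R',.004,-.04,.006),T),(lp('R',.020,-.042,.006),T)])
```

```text
to [ 0.465 -0.158  0.205] d [ 0.242  0.021 -0.476] w [-0.032 -0.004  0.021] rows>= 1 
to [ 0.516 -0.162  0.186] d [0.582 0.13  0.326] w [0. 0. 0.] rows>= 2 
to [ 0.511 -0.162  0.158] d [-0.108  0.     0.333] w [0. 0. 0.] rows>= 1 
to [ 0.506 -0.163  0.137] d [-0.094  0.     0.258] w [0. 0. 0.] rows>= 1 
to [ 0.503 -0.169  0.119] d [-0.089  0.075  0.207] w [0. 0. 0.] rows>= 1 
to [ 0.504 -0.185  0.117] d [-0.009  0.2    0.023] w [0. 0. 0.] rows>= 1
```

Request:
step_arm --motion '[{"dx":0.24,"dy":0.02,"dz":-0.48,"wx":-0.032,"wy":-0.004,"wz":0.021,"claw":0},{"dx":0.24,"dy":0.02,"dz":-0.48,"wx":-0.032,"wy":-0.004,"wz":0.021,"claw":0},{"dx":0.24,"dy":0.02,"dz":-0.48,"wx":-0.032,"wy":-0.004,"wz":0.021,"claw":0}]'

```text
clock: 4.2
tool_pos: [0.4646, -0.1569, 0.2043]
eef_rot: [0.995, 0.07, 0.069, -0.005]
contact_force: [0.1, -1.4, 0.3]
opening: 0.005
finger_force: 0.0
```

Request:
step_arm --motion '[{"dx":0.3,"dy":0.06,"dz":0.1,"wx":0,"wy":0,"wz":0,"claw":0},{"dx":0.58,"dy":0.13,"dz":0.2,"wx":0,"wy":0,"wz":0,"claw":0},{"dx":0.58,"dy":0.13,"dz":0.32,"wx":0,"wy":0,"wz":0,"claw":0},{"dx":0.58,"dy":0.13,"dz":0.32,"wx":0,"wy":0,"wz":0,"claw":0}]'

```text
clock: 4.6
tool_pos: [0.5125, -0.1613, 0.1824]
eef_rot: [0.995, 0.069, 0.066, -0.006]
contact_force: [-0.1, 0.6, -0.2]
opening: 0.005
finger_force: 0.0
```

Request:
step_arm --motion '[{"dx":-0.05,"dy":0,"dz":0.17,"wx":0,"wy":0,"wz":0,"claw":0},{"dx":-0.11,"dy":0,"dz":0.33,"wx":0,"wy":0,"wz":0,"claw":0},{"dx":-0.15,"dy":0,"dz":0.45,"wx":0,"wy":0,"wz":0,"claw":0},{"dx":-0.2,"dy":0,"dz":0.59,"wx":0,"wy":0,"wz":0,"claw":0},{"dx":-0.2,"dy":0,"dz":0.59,"wx":0,"wy":0,"wz":0,"claw":0}]'

```text
clock: 5.1
tool_pos: [0.5033, -0.1625, 0.1348]
eef_rot: [0.995, 0.069, 0.067, -0.006]
contact_force: [-0.2, 1.2, -0.4]
opening: 0.009
finger_force: 0.0
```

Run:
```python
from h import *
s=get_state();print(s['q'].round(3),s['tool_pos'],s['contact_force'].round(1))
T=tool(Y,8)
plan([(lp('R',.004,-.04,.006),T),(lp('R',.020,-.042,.006),T)])
```

```text
[ 0.692  0.786 -0.722  2.047  1.005  0.534 -2.169] [ 0.50326793 -0.16248974  0.13479319] [-0.2  1.2 -0.4]
to [ 0.503 -0.169  0.119] d [-0.047  0.084  0.191] w [-0.001  0.002  0.   ] rows>= 1 
to [ 0.504 -0.185  0.117] d [-0.009  0.2    0.023] w [0. 0. 0.] rows>= 1
```

Request:
step_arm --motion '[{"dx":-0.02,"dy":0.04,"dz":0.1,"wx":0,"wy":0,"wz":0,"claw":0},{"dx":-0.05,"dy":0.08,"dz":0.19,"wx":0,"wy":0,"wz":0,"claw":0},{"dx":-0.05,"dy":0.18,"dz":0.21,"wx":0,"wy":0,"wz":0,"claw":0},{"dx":-0.05,"dy":0.29,"dz":0.21,"wx":0,"wy":0,"wz":0,"claw":0},{"dx":-0.05,"dy":0.29,"dz":0.21,"wx":0,"wy":0,"wz":0,"claw":0}]'

```text
clock: 5.6
tool_pos: [0.5068, -0.1872, 0.1185]
eef_rot: [0.995, 0.067, 0.068, -0.005]
contact_force: [-0.7, 0.6, 0.0]
opening: 0.007
finger_force: 0.2
```

Run:
```python
from h import *
s=get_state();print(s['q'].round(3),s['tool_pos'],s['contact_force'].round(1))
T=tool(Y,8)
plan([(lp('R',.010,-.04,.008),T),(lp('R',.0,.028,.012),T)])
p,d,c,f=snap('wrist');cv2.imwrite('pics/w3.png',p[...,::-1])
```

```text
[ 0.723  0.822 -0.703  2.025  1.035  0.521 -2.141] [ 0.50676285 -0.18722452  0.11850328] [-0.7  0.6  0. ]
to [ 0.501 -0.176  0.12 ] d [-0.045 -0.153 -0.019] w [-0.     0.001 -0.   ] rows>= 1 
to [ 0.51  -0.164  0.187] d [ 0.243 -0.125 -0.816] w [0. 0. 0.] rows>= 2
```

View pics/w3.png

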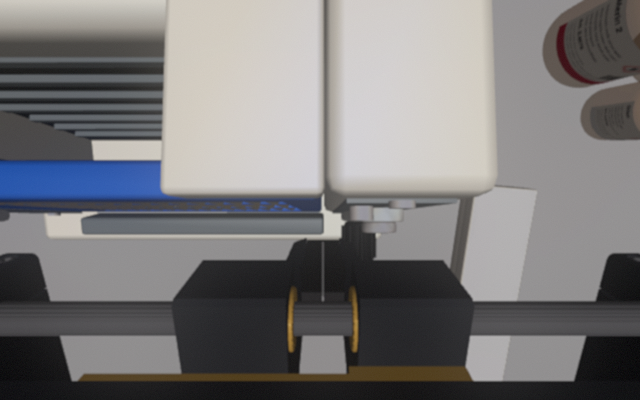

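The right tab now hangs down, with its lug at (362,240) just right of the fingertip and its pivot at (380,213). Next is the left one.

Run:
```python
from h import *
T=tool(Y,8)
plan([(lp('R',.010,-.04,.008),T),(lp('R',.0,.03,.012),T),((.497,-.105,.20),T),(lp('L',-.002,.032,.008),T),(lp('L',-.002,.0,.005),T),(lp('L',-.002,-.022,.005),T),(lp('L',.004,-.04,.006),T),(lp('L',.022,-.042,.006),T)])
```

```text
to [ 0.501 -0.176  0.12 ] d [-0.048 -0.151 -0.017] w [-0.     0.001 -0.   ] rows>= 1 
to [ 0.511 -0.164  0.189] d [ 0.252 -0.125 -0.839] w [0. 0. 0.] rows>= 2 
to [ 0.497 -0.105  0.2  ] d [-0.047 -0.757 -0.148] w [0. 0. 0.] rows>= 2 
to [ 0.499 -0.048  0.183] d [ 0.086 -0.708  0.227] w [0. 0. 0.] rows>= 2 
to [ 0.495 -0.048  0.151] d [-0.101 -0.     0.389] w [0. 0. 0.] rows>= 1 
to [ 0.49  -0.049  0.13 ] d [-0.094 -0.     0.258] w [0. 0. 0.] rows>= 1 
to [ 0.485 -0.043  0.112] d [-0.089 -0.075  0.207] w [0. 0. 0.] rows>= 1 
to [ 0.482 -0.026  0.11 ] d [-0.009 -0.225  0.023] w [0. 0. 0.] rows>= 1
```

Request:
step_arm --motion '[{"dx":-0.05,"dy":-0.15,"dz":-0.02,"wx":0,"wy":0,"wz":0,"claw":0},{"dx":0.06,"dy":-0.2,"dz":-0.4,"wx":0,"wy":0,"wz":0,"claw":0},{"dx":0.2,"dy":-0.28,"dz":-0.86,"wx":0,"wy":0,"wz":0,"claw":0},{"dx":0.2,"dy":-0.28,"dz":-0.86,"wx":0,"wy":0,"wz":0,"claw":0}]'

```text
clock: 6.05
tool_pos: [0.5143, -0.1616, 0.1939]
eef_rot: [0.995, 0.069, 0.074, -0.005]
contact_force: [0.6, -0.7, -0.3]
opening: 0.004
finger_force: 0.0
```

Request:
step_arm --motion '[{"dx":-0.02,"dy":-0.37,"dz":-0.15,"wx":0,"wy":0,"wz":0,"claw":0},{"dx":-0.05,"dy":-0.75,"dz":-0.15,"wx":0,"wy":0,"wz":0,"claw":0},{"dx":-0.05,"dy":-0.75,"dz":-0.15,"wx":0,"wy":0,"wz":0,"claw":0}]'

```text
clock: 6.35
tool_pos: [0.4962, -0.1003, 0.2015]
eef_rot: [0.995, 0.072, 0.07, -0.006]
contact_force: [1.0, 0.2, -0.1]
opening: 0.008
finger_force: 0.0
```

Request:
step_arm --motion '[{"dx":0.04,"dy":-0.36,"dz":0,"wx":0,"wy":0,"wz":0,"claw":0},{"dx":0.09,"dy":-0.71,"dz":0.1,"wx":0,"wy":0,"wz":0,"claw":0},{"dx":0.09,"dy":-0.71,"dz":0.22,"wx":0,"wy":0,"wz":0,"claw":0},{"dx":0.09,"dy":-0.71,"dz":0.22,"wx":0,"wy":0,"wz":0,"claw":0}]'

```text
clock: 6.75
tool_pos: [0.4977, -0.0472, 0.1831]
eef_rot: [0.995, 0.069, 0.068, -0.005]
contact_force: [-0.4, 0.2, 0.0]
opening: 0.005
finger_force: 0.0
```

Run:
```python
from h import *
s=get_state();print(s['q'].round(3),s['tool_pos'],s['contact_force'].round(1))
T=tool(Y,8)
plan([(lp('L',-.002,.0,.005),T),(lp('L',-.002,-.022,.005),T),(lp('L',.004,-.04,.006),T),(lp('L',.022,-.042,.006),T)])
```

```text
[ 0.491  0.671 -0.762  2.101  0.918  0.567 -2.353] [ 0.49765631 -0.0471911   0.18308687] [-0.4  0.2  0. ]
to [ 0.495 -0.048  0.151] d [-0.089  0.007  0.392] w [-0.     0.001  0.001] rows>= 1 
to [ 0.49  -0.049  0.13 ] d [-0.094 -0.     0.258] w [0. 0. 0.] rows>= 1 
to [ 0.485 -0.043  0.112] d [-0.089 -0.075  0.207] w [0. 0. 0.] rows>= 1 
to [ 0.482 -0.026  0.11 ] d [-0.009 -0.225  0.023] w [0. 0. 0.] rows>= 1
```

Request:
step_arm --motion '[{"dx":-0.05,"dy":0,"dz":0.2,"wx":0,"wy":0,"wz":0,"claw":0},{"dx":-0.09,"dy":0,"dz":0.39,"wx":0,"wy":0,"wz":0,"claw":0},{"dx":-0.14,"dy":0,"dz":0.52,"wx":0,"wy":0,"wz":0,"claw":0},{"dx":-0.18,"dy":0,"dz":0.65,"wx":0,"wy":0,"wz":0,"claw":0}]'

```text
clock: 7.15
tool_pos: [0.4915, -0.0484, 0.1306]
eef_rot: [0.995, 0.068, 0.069, -0.005]
contact_force: [0.0, -0.4, 2.3]
opening: 0.008
finger_force: 1.2
```

Request:
step_arm --motion '[{"dx":-0.04,"dy":-0.04,"dz":0.1,"wx":0,"wy":0,"wz":0,"claw":0},{"dx":-0.09,"dy":-0.08,"dz":0.2,"wx":0,"wy":0,"wz":0,"claw":0},{"dx":-0.09,"dy":-0.18,"dz":0.22,"wx":0,"wy":0,"wz":0,"claw":0},{"dx":-0.09,"dy":-0.3,"dz":0.22,"wx":0,"wy":0,"wz":0,"claw":0},{"dx":-0.09,"dy":-0.32,"dz":0.22,"wx":0,"wy":0,"wz":0,"claw":0}]'

```text
clock: 7.65
tool_pos: [0.4826, -0.0249, 0.1121]
eef_rot: [0.995, 0.068, 0.068, -0.003]
contact_force: [-0.8, -2.2, -1.9]
opening: 0.0
finger_force: 1.3
```

Run:
```python
from h import *
s=get_state();print(s['q'].round(3),s['tool_pos'],s['contact_force'].round(1))
T=tool(Y,8)
plan([(lp('L',.012,-.04,.008),T),(lp('L',.002,.035,.014),T),((.42,-.10,.255),tool(Y,10)),((.38,-.11,.31),tool(Y,20))])
```

```text
[ 0.158  0.722 -0.309  2.219  1.162  0.213 -2.639] [ 0.48255156 -0.02486744  0.11207468] [-0.8 -2.2 -1.9]
to [ 0.482 -0.036  0.113] d [-0.026  0.134 -0.009] w [ 0.001  0.001 -0.   ] rows>= 1 
to [ 0.493 -0.044  0.187] d [ 0.25   0.125 -0.907] w [0. 0. 0.] rows>= 2 
to [ 0.42  -0.1    0.255] d [-0.869  0.565 -0.979] w [0.    0.011 0.   ] rows>= 3 
to [ 0.38 -0.11  0.31] d [-0.385  0.056 -0.766] w [ 0.     0.056 -0.   ] rows>= 2
```

Request:
step_arm --motion '[{"dx":-0.03,"dy":0.13,"dz":-0.01,"wx":0,"wy":0,"wz":0,"claw":0},{"dx":0.08,"dy":0.2,"dz":-0.4,"wx":0,"wy":0,"wz":0,"claw":0},{"dx":0.2,"dy":0.26,"dz":-0.91,"wx":0,"wy":0,"wz":0,"claw":0},{"dx":0.2,"dy":0.26,"dz":-0.91,"wx":0,"wy":0,"wz":0,"claw":0}]'

```text
clock: 8.05
tool_pos: [0.4949, -0.044, 0.191]
eef_rot: [0.995, 0.066, 0.073, -0.006]
contact_force: [1.2, 0.1, 1.3]
opening: 0.007
finger_force: 0.0
```

Request:
step_arm --motion '[{"dx":-0.43,"dy":0.28,"dz":-0.49,"wx":0,"wy":0.005,"wz":0,"claw":0},{"dx":-0.86,"dy":0.56,"dz":-0.97,"wx":0,"wy":0.01,"wz":0,"claw":0},{"dx":-0.86,"dy":0.56,"dz":-0.97,"wx":0,"wy":0.01,"wz":0,"claw":0}]'

```text
clock: 8.35
tool_pos: [0.4155, -0.1021, 0.2547]
eef_rot: [0.994, 0.066, 0.083, -0.005]
contact_force: [1.0, 1.0, 0.5]
opening: 0.001
finger_force: 0.0
```

Request:
step_arm --motion '[{"dx":-0.2,"dy":0.05,"dz":-0.4,"wx":0,"wy":0.02,"wz":0,"claw":0},{"dx":-0.38,"dy":0.06,"dz":-0.76,"wx":0,"wy":0.04,"wz":0,"claw":0},{"dx":-0.38,"dy":0.06,"dz":-0.76,"wx":0,"wy":0.056,"wz":0,"claw":0},{"dx":-0.38,"dy":0.06,"dz":-0.76,"wx":0,"wy":0.056,"wz":0,"claw":0}]'

```text
clock: 8.75
tool_pos: [0.3778, -0.1105, 0.3083]
eef_rot: [0.983, 0.065, 0.171, -0.011]
contact_force: [-0.8, -0.1, -0.0]
opening: 0.008
finger_force: 0.0
```

Run:
```python
from h import *
s=get_state();print(s['q'].round(3),s['tool_pos'],s['contact_force'].round(1))
p,d,c,f=snap('wrist');W=cloud(d,c,f);np.savez('w4.npz',p=p,d=d,W=W);cv2.imwrite('pics/w4.png',cv2.resize(p[0:200,160:500,::-1],None,fx=2.2,fy=2.2))
v,u=np.mgrid[:400,:640];hsv=cv2.cvtColor(p,cv2.COLOR_RGB2HSV)
b=(v<190)&(u>150)&(u<500)&(hsv[...,0]>100)&(hsv[...,0]<130)&(hsv[...,1]>110)
P=W[b];L=C.inv().apply(P-O)
print('blue local pct',np.percentile(L,[1,50,99],axis=0).round(4))
t=L[(L[:,2]>.172)];print('top rim',t.mean(0).round(4),np.percentile(t,[2,98],axis=0).round(4),len(t))
m=(p.max(2)<60)&(v<190)&(u>200)&(u<460)&(W[...,2]>.08);n,l,s_,_=cv2.connectedComponentsWithStats(m.astype(np.uint8))
for i in range(1,n):
    if s_[i,4]>40: print('dark',s_[i],C.inv().apply(W[l==i].mean(0)-O).round(4))
```

```text
[ 1.101  0.29  -1.053  2.339  0.509  0.356 -1.781] [ 0.37775922 -0.11049539  0.3083455 ] [-0.8 -0.1 -0. ]
blue local pct [[ 0.0033 -0.0776  0.0525]
 [ 0.0288 -0.0007  0.1709]
 [ 0.0413  0.077   0.1799]]
top rim [ 0.0321 -0.0014  0.1794] [[ 0.0287 -0.0746  0.1723]
 [ 0.0413  0.0726  0.1799]] 2142
dark [291  39  90   5 434] [ 0.0744 -0.0031  0.1475]
dark [290  50  92   5 439] [ 0.0707 -0.0041  0.1325]
dark [415 113  16  20 261] [-0.0021 -0.0961  0.1222]
dark [233 114  14  19 213] [-0.0014  0.1022  0.12  ]
```

View pics/w4.png

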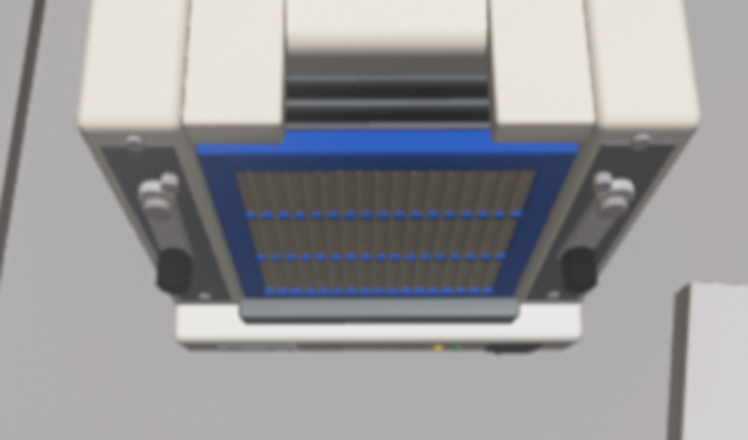

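Both tabs hang down with their lugs at y −0.096 and +0.102, about 1.43 rad and 1.57 rad. The filter's top rim measures (0.035,−0.001,0.179) in the cleaner frame, as expected. Now I'll turn the gripper to grip across the thickness.

```bash
cat >> h.py <<'E'
def T2(t,yaw=Y,s=90): return tool(yaw,t)*R.from_euler('z',s,degrees=True)
def tcp(a,up=0,dep=.003,foot=(.0065,-.001,.0405),da=0): # a: filter lean back deg; tool tilted -(a-da)
    f=np.array(foot)+np.array([0,0,up]); A=np.radians(a); B=np.radians(a-da)
    g=f+(.140-dep)*np.array([np.sin(A),0,np.cos(A)])-.019*np.array([np.sin(B),0,np.cos(B)])
    return O+C.apply(g),T2(-(a-da))
E
python3 - <<'E'
from h import *
g,Tg=tcp(12,da=4)
print(g,C.inv().apply(g-O))
h=g+np.array([0,0,.07])
m=np.array([.40,-.11,.31])
plan([(m,tool(Y,6)*R.from_euler('z',45,degrees=True)),((.44,-.108,.30),T2(-4)),(h+[-.025,0,.03],T2(-8)),(h,T2(-8)),(g,Tg)])
E
```

```text
[ 0.53417612 -0.10260176  0.15569113] [ 0.03233961 -0.001       0.15569113]
to [ 0.4  -0.11  0.31] d [0.248 0.039 0.069] w [-0.03  -0.072  0.248] rows>= 6 
to [ 0.44  -0.108  0.3  ] d [ 0.372 -0.311  0.176] w [-0.053 -0.022  0.249] rows>= 6 
to [ 0.509 -0.103  0.256] d [ 0.05  -0.902  0.492] w [-0.022  0.    -0.   ] rows>= 2 
to [ 0.534 -0.103  0.226] d [ 0.042 -0.359  0.328] w [0. 0. 0.] rows>= 1 
to [ 0.534 -0.103  0.156] d [ 0.    -0.122  0.866] w [0. 0. 0.] rows>= 2
```

Request:
step_arm --motion '[{"dx":0.06,"dy":0.01,"dz":0.02,"wx":-0.005,"wy":-0.012,"wz":0.042,"claw":34},{"dx":0.12,"dy":0.02,"dz":0.04,"wx":-0.01,"wy":-0.024,"wz":0.084,"claw":34},{"dx":0.2,"dy":0.03,"dz":0.06,"wx":-0.015,"wy":-0.036,"wz":0.125,"claw":34},{"dx":0.25,"dy":0.04,"dz":0.07,"wx":-0.02,"wy":-0.048,"wz":0.167,"claw":34},{"dx":0.25,"dy":0.04,"dz":0.07,"wx":-0.025,"wy":-0.06,"wz":0.21,"claw":34},{"dx":0.25,"dy":0.04,"dz":0.07,"wx":-0.03,"wy":-0.072,"wz":0.248,"claw":34}]'

```text
clock: 9.4
tool_pos: [0.4026, -0.1073, 0.31]
eef_rot: [0.947, -0.318, 0.046, -0.024]
contact_force: [0.6, 0.3, 0.4]
opening: 0.389
finger_force: 0.0
```

Run:
```python
from h import *
s=get_state();print(s['q'].round(3),s['tool_pos'],s['opening'])
g,Tg=tcp(12,da=4);h=g+np.array([0,0,.07])
plan([((.44,-.108,.30),T2(-4)),(h+[-.025,0,.03],T2(-8)),(h,T2(-8)),(g,Tg)])
```

```text
[ 0.734  0.337 -0.752  2.109  0.326  0.704 -2.437] [ 0.40259361 -0.10732592  0.3100137 ] 0.38859119920920165
to [ 0.44  -0.108  0.3  ] d [ 0.367 -0.264  0.172] w [-0.053 -0.021  0.25 ] rows>= 6 
to [ 0.509 -0.103  0.256] d [ 0.05  -0.902  0.492] w [-0.022  0.    -0.   ] rows>= 2 
to [ 0.534 -0.103  0.226] d [ 0.042 -0.359  0.328] w [0. 0. 0.] rows>= 1 
to [ 0.534 -0.103  0.156] d [ 0.    -0.122  0.866] w [0. 0. 0.] rows>= 2
```

Positive turns lower q7 towards its limit, so I'll turn the other way.

```bash
sed -i 's/s=90)/s=-90)/' h.py
python3 - <<'E'
from h import *
g,Tg=tcp(12,da=4);h=g+np.array([0,0,.07])
z=lambda a:R.from_euler('z',a,degrees=True)
plan([((.41,-.107,.31),tool(Y,2)*z(0)),((.43,-.107,.31),tool(Y,-2)*z(-45)),((.45,-.106,.30),T2(-4)),(h+[-.025,0,.03],T2(-8)),(h,T2(-8)),(g,Tg)])
E
```

```text
to [ 0.41  -0.107  0.31 ] d [ 0.071 -0.059  0.01 ] w [-0.009 -0.021 -0.249] rows>= 6 
to [ 0.43  -0.107  0.31 ] d [0.248 0.034 0.009] w [ 0.009 -0.021 -0.25 ] rows>= 6 
to [ 0.45  -0.106  0.3  ] d [0.164 0.195 0.116] w [ 0.011 -0.004 -0.25 ] rows>= 6 
to [ 0.509 -0.103  0.256] d [-0.058  0.775  0.501] w [ 0.022 -0.    -0.   ] rows>= 2 
to [ 0.534 -0.103  0.226] d [-0.042  0.359  0.328] w [0. 0. 0.] rows>= 1 
to [ 0.534 -0.103  0.156] d [0.    0.122 0.866] w [0. 0. 0.] rows>= 2
```

Request:
step_arm --motion '[{"dx":0.07,"dy":-0.06,"dz":0.01,"wx":-0.009,"wy":-0.021,"wz":-0.249,"claw":34},{"dx":0.07,"dy":-0.06,"dz":0.01,"wx":-0.009,"wy":-0.021,"wz":-0.249,"claw":34},{"dx":0.07,"dy":-0.06,"dz":0.01,"wx":-0.009,"wy":-0.021,"wz":-0.249,"claw":34},{"dx":0.07,"dy":-0.06,"dz":0.01,"wx":-0.009,"wy":-0.021,"wz":-0.249,"claw":34},{"dx":0.07,"dy":-0.06,"dz":0.01,"wx":-0.009,"wy":-0.021,"wz":-0.249,"claw":34},{"dx":0.07,"dy":-0.06,"dz":0.01,"wx":-0.009,"wy":-0.021,"wz":-0.249,"claw":34}]'

```text
clock: 10.0
tool_pos: [0.4099, -0.1071, 0.3098]
eef_rot: [0.997, 0.071, 0.018, -0.002]
contact_force: [0.2, -1.1, -0.1]
opening: 0.384
finger_force: 0.0
```

Request:
step_arm --motion '[{"dx":0.25,"dy":0.03,"dz":0.01,"wx":0.009,"wy":-0.021,"wz":-0.25,"claw":34},{"dx":0.25,"dy":0.03,"dz":0.01,"wx":0.009,"wy":-0.021,"wz":-0.25,"claw":34},{"dx":0.25,"dy":0.03,"dz":0.01,"wx":0.009,"wy":-0.021,"wz":-0.25,"claw":34},{"dx":0.25,"dy":0.03,"dz":0.01,"wx":0.009,"wy":-0.021,"wz":-0.25,"claw":34},{"dx":0.25,"dy":0.03,"dz":0.01,"wx":0.009,"wy":-0.021,"wz":-0.25,"claw":34},{"dx":0.25,"dy":0.03,"dz":0.01,"wx":0.009,"wy":-0.021,"wz":-0.25,"claw":34}]'

```text
clock: 10.6
tool_pos: [0.4295, -0.107, 0.3097]
eef_rot: [0.895, 0.446, -0.016, -0.006]
contact_force: [-0.5, 0.1, -0.6]
opening: 0.388
finger_force: 0.0
```

Request:
step_arm --motion '[{"dx":0.16,"dy":0.19,"dz":0.12,"wx":0.011,"wy":-0.004,"wz":-0.25,"claw":34},{"dx":0.16,"dy":0.19,"dz":0.12,"wx":0.011,"wy":-0.004,"wz":-0.25,"claw":34},{"dx":0.16,"dy":0.19,"dz":0.12,"wx":0.011,"wy":-0.004,"wz":-0.25,"claw":34},{"dx":0.16,"dy":0.19,"dz":0.12,"wx":0.011,"wy":-0.004,"wz":-0.25,"claw":34},{"dx":0.16,"dy":0.19,"dz":0.12,"wx":0.011,"wy":-0.004,"wz":-0.25,"claw":34},{"dx":0.16,"dy":0.19,"dz":0.12,"wx":0.011,"wy":-0.004,"wz":-0.25,"claw":34},{"dx":0.16,"dy":0.19,"dz":0.12,"wx":0.011,"wy":-0.004,"wz":-0.25,"claw":34}]'

```text
clock: 11.3
tool_pos: [0.4486, -0.1062, 0.2996]
eef_rot: [0.658, 0.752, -0.025, -0.024]
contact_force: [-0.5, 0.1, 0.0]
opening: 0.387
finger_force: 0.0
```

Run:
```python
from h import *
s=get_state();print(s['q'].round(3),s['tool_pos'],s['opening'])
g,Tg=tcp(12,da=4);h=g+np.array([0,0,.07])
plan([(h+[-.025,0,.03],T2(-8)),(h,T2(-8)),(g,Tg)])
```

```text
[ 0.878  0.726 -1.344  1.873  0.725  1.253 -0.585] [ 0.44855635 -0.10622239  0.29961806] 0.3865196331347269
to [ 0.509 -0.103  0.256] d [-0.058  0.793  0.495] w [ 0.022 -0.001 -0.001] rows>= 2 
to [ 0.534 -0.103  0.226] d [-0.042  0.359  0.328] w [0. 0. 0.] rows>= 1 
to [ 0.534 -0.103  0.156] d [0.    0.122 0.866] w [0. 0. 0.] rows>= 2
```

Request:
step_arm --motion '[{"dx":-0.03,"dy":0.4,"dz":0.25,"wx":0.01,"wy":0,"wz":0,"claw":34},{"dx":-0.06,"dy":0.79,"dz":0.49,"wx":0.022,"wy":0,"wz":0,"claw":34},{"dx":-0.06,"dy":0.79,"dz":0.49,"wx":0.022,"wy":0,"wz":0,"claw":34}]'

```text
clock: 11.6
tool_pos: [0.5111, -0.1026, 0.2535]
eef_rot: [0.657, 0.75, -0.052, -0.048]
contact_force: [-1.4, 0.1, 0.3]
opening: 0.386
finger_force: 0.0
```

Request:
step_arm --motion '[{"dx":-0.04,"dy":0.36,"dz":0.2,"wx":0,"wy":0,"wz":0,"claw":34},{"dx":-0.04,"dy":0.36,"dz":0.33,"wx":0,"wy":0,"wz":0,"claw":34},{"dx":-0.04,"dy":0.36,"dz":0.33,"wx":0,"wy":0,"wz":0,"claw":34}]'

```text
clock: 11.9
tool_pos: [0.5325, -0.1028, 0.2253]
eef_rot: [0.656, 0.752, -0.053, -0.047]
contact_force: [-0.2, 0.1, -0.4]
opening: 0.386
finger_force: 0.0
```

Run:
```python
from h import *
s=get_state();print(s['q'].round(3),s['tool_pos'],s['opening'])
g,Tg=tcp(12,da=4)
plan([(g,Tg)])
p,d,c,f=snap('wrist');cv2.imwrite('pics/w5.png',p[...,::-1])
```

```text
[ 0.684  0.915 -1.196  1.679  0.825  1.324 -0.578] [ 0.53249918 -0.10275238  0.22534943] 0.3856928827293318
to [ 0.534 -0.103  0.156] d [-0.003  0.143  0.859] w [-0.    -0.001  0.   ] rows>= 2
```

View pics/w5.png

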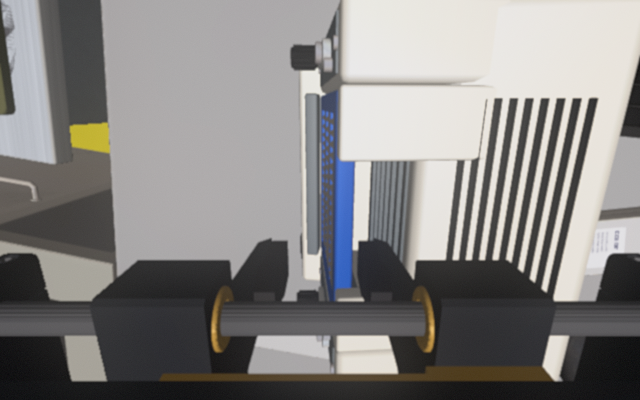

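The view shows the filter's top rim at u 336–355, offset +x from the finger midline at u≈323. The 11 mm sideways part of the planned descent matches that offset. The back finger clears the notch, so I'll go down.

Request:
step_arm --motion '[{"dx":0,"dy":0.04,"dz":0.2,"wx":0,"wy":0,"wz":0,"claw":34},{"dx":0,"dy":0.07,"dz":0.4,"wx":0,"wy":0,"wz":0,"claw":34},{"dx":0,"dy":0.1,"dz":0.6,"wx":0,"wy":0,"wz":0,"claw":34},{"dx":0,"dy":0.14,"dz":0.8,"wx":0,"wy":0,"wz":0,"claw":34},{"dx":0,"dy":0.14,"dz":0.86,"wx":0,"wy":0,"wz":0,"claw":34},{"dx":0,"dy":0.14,"dz":0.86,"wx":0,"wy":0,"wz":0,"claw":34}]'

```text
clock: 12.55
tool_pos: [0.5349, -0.1022, 0.1556]
eef_rot: [0.655, 0.752, -0.052, -0.047]
contact_force: [-0.1, -1.0, -0.5]
opening: 0.382
finger_force: 0.0
```

Run:
```python
from h import *
s=get_state();print(s['q'].round(3),s['tool_pos'],s['contact_force'],s['opening'])
p,d,c,f=snap('wrist');cv2.imwrite('pics/w6.png',p[...,::-1])
W=cloud(d,c,f);hsv=cv2.cvtColor(p,cv2.COLOR_RGB2HSV)
b=(hsv[...,0]>100)&(hsv[...,0]<130)&(hsv[...,1]>110)
L=C.inv().apply(W[b]-O);t=L[L[:,2]>.174];print(len(t),np.percentile(t,[3,50,97],axis=0).round(4))
print(C.inv().apply(s['tool_pos']-O))
```

```text
[ 0.659  1.004 -1.138  1.735  0.922  1.228 -0.642] [ 0.53487701 -0.10218474  0.15556622] [-0.10434311 -0.9786666  -0.54907622] 0.3822558639591486
3907 [[ 0.0307 -0.0452  0.176 ]
 [ 0.0364  0.0078  0.1779]
 [ 0.0418  0.0356  0.1795]]
[ 0.03309062 -0.00068196  0.15556622]
```

Centred exactly: the rim's mid x is 0.0363, equal to the grip line. I'll close gently.

Request:
step_arm --motion '[{"dx":0,"dy":0,"dz":0,"wx":0,"wy":0,"wz":0,"claw":14},{"dx":0,"dy":0,"dz":0,"wx":0,"wy":0,"wz":0,"claw":8},{"dx":0,"dy":0,"dz":0,"wx":0,"wy":0,"wz":0,"claw":4},{"dx":0,"dy":0,"dz":0,"wx":0,"wy":0,"wz":0,"claw":4},{"dx":0,"dy":0,"dz":0,"wx":0,"wy":0,"wz":0,"claw":4},{"dx":0,"dy":0,"dz":0,"wx":0,"wy":0,"wz":0,"claw":4}]' --force 22

```text
clock: 13.2
tool_pos: [0.5354, -0.1021, 0.1572]
eef_rot: [0.655, 0.752, -0.051, -0.046]
contact_force: [-0.9, -1.3, 4.5]
opening: 0.14
finger_force: 21.8
```

Run:
```python
from h import *
s=get_state();print(s['tool_pos'],s['contact_force'],s['moment'],s['opening'],s['finger_force'])
plan([tcp(9,da=4),tcp(6,da=4),tcp(3,da=4),tcp(0,da=4),tcp(-1,da=4),tcp(-1,up=.04,da=4)])
```

```text
[ 0.53544921 -0.10214949  0.15722088] [-0.94154609 -1.25339862  4.49018649] [-0.17771576  0.58330939 -0.02216012] 0.13957242487621932 21.836636343214195
to [ 0.528 -0.103  0.157] d [-0.003 -0.091  0.017] w [-0.016 -0.001  0.001] rows>= 1 
to [ 0.522 -0.104  0.158] d [ 0.    -0.077 -0.004] w [-0.017  0.     0.   ] rows>= 1 
to [ 0.516 -0.105  0.158] d [-0.    -0.077 -0.004] w [-0.017  0.    -0.   ] rows>= 1 
to [ 0.51  -0.106  0.159] d [ 0.    -0.077 -0.004] w [-0.017  0.    -0.   ] rows>= 1 
to [ 0.508 -0.106  0.159] d [-0.    -0.026 -0.002] w [-0.006  0.     0.   ] rows>= 1 
to [ 0.508 -0.106  0.199] d [ 0.     0.044 -0.498] w [0. 0. 0.] rows>= 1
```

Request:
step_arm --motion '[{"dx":0,"dy":-0.04,"dz":0,"wx":-0.008,"wy":0,"wz":0,"claw":4},{"dx":0,"dy":-0.09,"dz":0,"wx":-0.017,"wy":0,"wz":0,"claw":4}]'

```text
clock: 13.4
tool_pos: [0.5287, -0.1031, 0.1582]
eef_rot: [0.656, 0.753, -0.031, -0.028]
contact_force: [-1.5, -0.5, 5.2]
opening: 0.145
finger_force: 21.7
```

Request:
step_arm --motion '[{"dx":0,"dy":-0.04,"dz":-0.002,"wx":-0.008,"wy":0,"wz":0,"claw":4},{"dx":0,"dy":-0.077,"dz":-0.004,"wx":-0.017,"wy":0,"wz":0,"claw":4},{"dx":0,"dy":-0.077,"dz":-0.004,"wx":-0.017,"wy":0,"wz":0,"claw":4}]'

```text
clock: 13.7
tool_pos: [0.5214, -0.1041, 0.1588]
eef_rot: [0.656, 0.754, -0.011, -0.011]
contact_force: [-1.6, 0.0, 2.2]
opening: 0.141
finger_force: 21.4
```

Run:
```python
from h import *
s=get_state();print(s['tool_pos'],s['contact_force'],s['moment'],s['opening'],s['finger_force'])
plan([tcp(3,da=4),tcp(0,da=4),tcp(-1.5,da=4),tcp(-1.5,up=.04,da=4)])
```

```text
[ 0.52139165 -0.10412881  0.15879857] [-1.59425339  0.02287825  2.19261719] [ 0.11233601  0.39053927 -0.0140525 ] 0.1411987172779745 21.394937434901014
to [ 0.516 -0.105  0.158] d [-0.003 -0.068  0.008] w [-0.016 -0.001  0.001] rows>= 1 
to [ 0.51  -0.106  0.159] d [ 0.    -0.077 -0.004] w [-0.017  0.    -0.   ] rows>= 1 
to [ 0.507 -0.106  0.159] d [ 0.    -0.039 -0.003] w [-0.008  0.    -0.   ] rows>= 1 
to [ 0.507 -0.106  0.199] d [ 0.     0.048 -0.498] w [0. 0. 0.] rows>= 1
```

Request:
step_arm --motion '[{"dx":0,"dy":-0.04,"dz":-0.002,"wx":-0.008,"wy":0,"wz":0,"claw":4},{"dx":0,"dy":-0.072,"dz":-0.004,"wx":-0.017,"wy":0,"wz":0,"claw":4}]'

```text
clock: 13.9
tool_pos: [0.5169, -0.1047, 0.1589]
eef_rot: [0.657, 0.754, 0.009, 0.006]
contact_force: [-1.8, 0.9, 1.4]
opening: 0.142
finger_force: 21.6
```

Request:
step_arm --motion '[{"dx":0,"dy":-0.04,"dz":-0.002,"wx":-0.008,"wy":0,"wz":0,"claw":4},{"dx":0,"dy":-0.077,"dz":-0.005,"wx":-0.017,"wy":0,"wz":0,"claw":4},{"dx":0,"dy":-0.115,"dz":-0.008,"wx":-0.025,"wy":0,"wz":0,"claw":4},{"dx":0,"dy":-0.115,"dz":-0.008,"wx":-0.025,"wy":0,"wz":0,"claw":4},{"dx":0,"dy":-0.115,"dz":-0.008,"wx":-0.025,"wy":0,"wz":0,"claw":4}]'

```text
clock: 14.4
tool_pos: [0.5075, -0.1062, 0.1591]
eef_rot: [0.656, 0.753, 0.038, 0.032]
contact_force: [-1.9, 0.4, -1.5]
opening: 0.138
finger_force: 21.7
```

Run:
```python
from h import *
s=get_state();print(s['tool_pos'],s['contact_force'],s['moment'],s['opening'],s['finger_force'],s['q'].round(2))
p,d,c,f=snap('wrist')
W=cloud(d,c,f);hsv=cv2.cvtColor(p,cv2.COLOR_RGB2HSV)
b=(hsv[...,0]>100)&(hsv[...,0]<130)&(hsv[...,1]>110)
L=C.inv().apply(W[b]-O);t=L[L[:,2]>.176];print(len(t),np.percentile(t,[3,50,97],axis=0).round(4))
lo=L[(L[:,2]<.12)];print(len(lo),np.percentile(lo,[3,50,97],axis=0).round(4) if len(lo) else '')
plan([tcp(-1.5,up=.04,da=4)])
```

```text
[ 0.50751885 -0.10623528  0.15907276] [-1.91115167  0.40552463 -1.49444645] [-0.1108629   0.61189866 -0.03832336] 0.13826312969057006 21.722815185785294 [ 0.78  0.91 -1.17  2.02  1.14  0.93 -0.86]
7220 [[-0.0025 -0.0458  0.1785]
 [ 0.0027  0.0324  0.1799]
 [ 0.0082  0.0765  0.1812]]
16 [[-0.     -0.0938  0.0687]
 [ 0.0002 -0.0923  0.1161]
 [ 0.0232 -0.0729  0.1196]]
to [ 0.507 -0.106  0.199] d [ 0.001  0.039 -0.492] w [ 0.001 -0.001  0.   ] rows>= 1
```

The filter is upright in the sill: its top centre is at x 0.003 and z 0.180, so the foot is at 0.040. Now I'll lift.

Request:
step_arm --motion '[{"dx":0,"dy":0.005,"dz":-0.06,"wx":0,"wy":0,"wz":0,"claw":4},{"dx":0,"dy":0.01,"dz":-0.14,"wx":0,"wy":0,"wz":0,"claw":4},{"dx":0,"dy":0.02,"dz":-0.25,"wx":0,"wy":0,"wz":0,"claw":4},{"dx":0,"dy":0.03,"dz":-0.37,"wx":0,"wy":0,"wz":0,"claw":4},{"dx":0,"dy":0.045,"dz":-0.5,"wx":0,"wy":0,"wz":0,"claw":4},{"dx":0,"dy":0.055,"dz":-0.65,"wx":0,"wy":0,"wz":0,"claw":4},{"dx":0,"dy":0.065,"dz":-0.8,"wx":0,"wy":0,"wz":0,"claw":4},{"dx":0,"dy":0.075,"dz":-0.95,"wx":0,"wy":0,"wz":0,"claw":4}]' --force 28

```text
clock: 15.25
tool_pos: [0.5061, -0.1064, 0.237]
eef_rot: [0.656, 0.753, 0.039, 0.032]
contact_force: [0.6, -0.4, -1.7]
opening: 0.137
finger_force: 27.8
```

Run:
```python
from h import *
s=get_state();print(s['clock'],s['tool_pos'],s['contact_force'],s['moment'],s['opening'],s['finger_force'],s['q'].round(2))
p,d,c,f=snap('wrist')
W=cloud(d,c,f);hsv=cv2.cvtColor(p,cv2.COLOR_RGB2HSV)
b=(hsv[...,0]>100)&(hsv[...,0]<130)&(hsv[...,1]>110)
L=(W[b]-s['tool_pos'])@R.from_quat(s['eef_rot']).as_matrix();print(len(L),np.percentile(L,[3,50,97],axis=0).round(4))
p,d,c,f=snap('side');cv2.imwrite('pics/s2.png',cv2.resize(p[100:350,150:450,::-1],None,fx=2.4,fy=2.4))
```

```text
15.25 [ 0.50613899 -0.10637194  0.23701876] [ 0.58599769 -0.35360128 -1.71659374] [-0.0604379   0.01555344  0.00415223] 0.1368925936748069 27.842712693818612 [ 0.84  0.81 -1.28  1.95  0.96  1.03 -0.72]
7230 [[-0.0447 -0.0062 -0.0221]
 [ 0.0336 -0.0007 -0.0208]
 [ 0.0779  0.0045 -0.0194]]
```

View pics/s2.png

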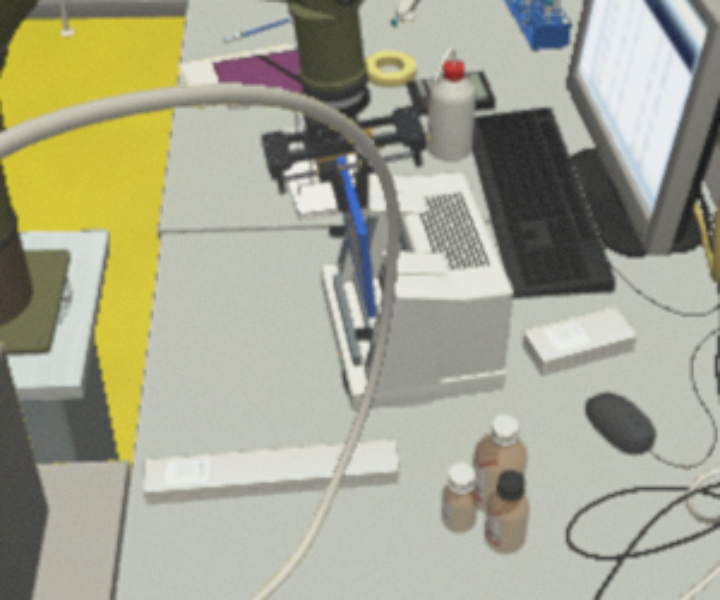

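The side view shows the filter hanging upright in the gripper, its foot clear of the sill. Next I'll plan the carry and check where the wash bottle stands.

Run:
```python
from h import *
z=np.load('top0.npz');p,W=z['p'],z['W']
m=(W[...,2]>.15)&(W[...,2]<.21)&(W[...,1]>.2)&(W[...,1]<.45)&(W[...,0]>.5);print('bottle',m.sum(),np.percentile(W[m],[2,50,98],axis=0).round(3))
w=[((.455,-.112,.26),7.8),((.455,-.035,.275),8),((.46,.043,.285),9),((.465,.12,.285),10),((.473,.197,.285),11),((.478,.268,.285),11.5)]
plan([(q,T2(4,y)) for q,y in w])
```

```text
bottle 792 [[0.657 0.205 0.151]
 [0.898 0.32  0.178]
 [0.91  0.399 0.209]]
to [ 0.455 -0.112  0.26 ] d [ 0.017 -0.622 -0.345] w [ 0.011 -0.001  0.   ] rows>= 2 
to [ 0.455 -0.035  0.275] d [ 0.954  0.143 -0.178] w [-0.     0.    -0.001] rows>= 2 
to [0.46  0.043 0.285] d [ 0.957  0.206 -0.111] w [ 0.     0.    -0.006] rows>= 2 
to [0.465 0.12  0.285] d [0.941 0.212 0.015] w [ 0.     0.    -0.006] rows>= 2 
to [0.473 0.197 0.285] d [0.931 0.265 0.019] w [ 0.     0.    -0.006] rows>= 2 
to [0.478 0.268 0.285] d [0.859 0.23  0.016] w [ 0.     0.    -0.003] rows>= 2
```

Request:
step_arm --motion '[{"dx":0,"dy":-0.1,"dz":-0.08,"wx":0.003,"wy":0,"wz":0,"claw":4},{"dx":0,"dy":-0.25,"dz":-0.16,"wx":0.006,"wy":0,"wz":0,"claw":4},{"dx":0.01,"dy":-0.42,"dz":-0.25,"wx":0.009,"wy":0,"wz":0,"claw":4},{"dx":0.02,"dy":-0.56,"dz":-0.32,"wx":0.011,"wy":0,"wz":0,"claw":4},{"dx":0.02,"dy":-0.62,"dz":-0.35,"wx":0.011,"wy":0,"wz":0,"claw":4},{"dx":0.02,"dy":-0.62,"dz":-0.35,"wx":0.011,"wy":0,"wz":0,"claw":4}]'

```text
clock: 15.95
tool_pos: [0.4533, -0.1125, 0.2588]
eef_rot: [0.657, 0.754, 0.025, 0.021]
contact_force: [0.5, 0.6, -2.5]
opening: 0.135
finger_force: 27.8
```

Request:
step_arm --motion '[{"dx":0.15,"dy":0.02,"dz":-0.03,"wx":0,"wy":0,"wz":0,"claw":4},{"dx":0.4,"dy":0.06,"dz":-0.08,"wx":0,"wy":0,"wz":0,"claw":4},{"dx":0.68,"dy":0.1,"dz":-0.13,"wx":0,"wy":0,"wz":0,"claw":4},{"dx":0.95,"dy":0.14,"dz":-0.18,"wx":0,"wy":0,"wz":0,"claw":4}]'

```text
clock: 16.35
tool_pos: [0.4541, -0.0333, 0.2742]
eef_rot: [0.656, 0.754, 0.026, 0.021]
contact_force: [0.1, 0.0, -1.7]
opening: 0.133
finger_force: 27.8
```

Request:
step_arm --motion '[{"dx":0.32,"dy":0.07,"dz":-0.04,"wx":0,"wy":0,"wz":-0.002,"claw":4},{"dx":0.64,"dy":0.14,"dz":-0.08,"wx":0,"wy":0,"wz":-0.004,"claw":4},{"dx":0.96,"dy":0.21,"dz":-0.11,"wx":0,"wy":0,"wz":-0.006,"claw":4}]'

```text
clock: 16.65
tool_pos: [0.4594, 0.0453, 0.2843]
eef_rot: [0.649, 0.76, 0.026, 0.021]
contact_force: [0.4, -0.4, -1.7]
opening: 0.133
finger_force: 27.8
```

Request:
step_arm --motion '[{"dx":0.32,"dy":0.07,"dz":0,"wx":0,"wy":0,"wz":-0.002,"claw":4},{"dx":0.63,"dy":0.14,"dz":0.01,"wx":0,"wy":0,"wz":-0.004,"claw":4},{"dx":0.94,"dy":0.21,"dz":0.015,"wx":0,"wy":0,"wz":-0.006,"claw":4}]'

```text
clock: 16.95
tool_pos: [0.464, 0.1222, 0.2841]
eef_rot: [0.642, 0.766, 0.026, 0.021]
contact_force: [-0.3, -0.9, -2.3]
opening: 0.132
finger_force: 27.8
```

Request:
step_arm --motion '[{"dx":0.32,"dy":0.09,"dz":0,"wx":0,"wy":0,"wz":-0.002,"claw":4},{"dx":0.63,"dy":0.18,"dz":0.01,"wx":0,"wy":0,"wz":-0.004,"claw":4},{"dx":0.93,"dy":0.26,"dz":0.02,"wx":0,"wy":0,"wz":-0.006,"claw":4}]'

```text
clock: 17.25
tool_pos: [0.4715, 0.1993, 0.2838]
eef_rot: [0.634, 0.772, 0.026, 0.021]
contact_force: [-0.0, -1.2, -3.2]
opening: 0.133
finger_force: 27.8
```

Run:
```python
from h import *
s=get_state();print(s['clock'],s['tool_pos'],s['contact_force'],s['opening'],s['finger_force'],s['q'].round(2))
plan([((.479,.268,.285),T2(4,11.5))])
```

```text
17.25 [0.47146403 0.19933064 0.28381982] [-0.00820093 -1.20325892 -3.15469896] 0.1334735352445089 27.84172229032265 [ 0.21  0.71 -1.25  1.88  0.82  1.1  -1.16]
to [0.479 0.268 0.285] d [0.824 0.26  0.002] w [-0.001  0.    -0.002] rows>= 2
```

Request:
step_arm --motion '[{"dx":0.3,"dy":0.09,"dz":0,"wx":0,"wy":0,"wz":-0.001,"claw":4},{"dx":0.6,"dy":0.18,"dz":0,"wx":0,"wy":0,"wz":-0.002,"claw":4},{"dx":0.82,"dy":0.26,"dz":0,"wx":0,"wy":0,"wz":-0.002,"claw":4},{"dx":0.82,"dy":0.26,"dz":0,"wx":0,"wy":0,"wz":-0.002,"claw":4},{"dx":0.82,"dy":0.26,"dz":0,"wx":0,"wy":0,"wz":-0.002,"claw":4}]'

```text
clock: 17.75
tool_pos: [0.4789, 0.2656, 0.2848]
eef_rot: [0.632, 0.774, 0.025, 0.021]
contact_force: [0.3, 0.3, -2.6]
opening: 0.137
finger_force: 27.9
```

Run:
```python
from h import *
s=get_state();print(s['clock'],s['tool_pos'],s['contact_force'],s['q'].round(2))
p,d,c,f=snap('wrist');W=cloud(d,c,f);cv2.imwrite('pics/w7.png',p[...,::-1])
hsv=cv2.cvtColor(p,cv2.COLOR_RGB2HSV)
b=(hsv[...,0]>100)&(hsv[...,0]<130)&(hsv[...,1]>110)
P=W[b];P=P[P[:,2]>.25]
Rr=R.from_euler('z',11.5,degrees=True);L=Rr.inv().apply(P-[.485,.288,0])
print('top edge rackframe',len(L),np.percentile(L,[2,50,98],axis=0).round(4))
t=L[abs(L[:,2]-np.median(L[:,2]))<.005];A=np.c_[t[:,:2],np.ones(len(t))];print('top slope x,y',np.linalg.lstsq(A,t[:,2],rcond=None)[0])
r=cv2.minAreaRect(t[:,:2].astype(np.float32));print(r)
v,u=np.mgrid[:400,:640]
m=(W[...,2]>.09)&(W[...,2]<.112)&(W[...,0]>.35)&(W[...,0]<.62)&(W[...,1]>.15)&(W[...,1]<.42)
n,l,st,_=cv2.connectedComponentsWithStats(m.astype(np.uint8))
for i in range(1,n):
    if st[i,4]>30: q=Rr.inv().apply(W[l==i]-[.485,.288,0]);print('hoop?',st[i],q.mean(0).round(4),np.polyfit(q[:,1],q[:,0],1).round(3))
# side view: filter face plane
p,d,c,f=snap('side');W=cloud(d,c,f);hsv=cv2.cvtColor(p,cv2.COLOR_RGB2HSV)
b=(hsv[...,0]>100)&(hsv[...,0]<130)&(hsv[...,1]>90)&(W[...,2]>.14)&(W[...,2]<.33)&(W[...,0]>.4)&(W[...,0]<.56)&(W[...,1]>.15)&(W[...,1]<.4)
q=Rr.inv().apply(W[b]-[.485,.288,0]);print('side',len(q),np.percentile(q,[2,50,98],axis=0).round(4)); 
for lo in np.arange(.15,.31,.03):
    k=q[(q[:,2]>lo)&(q[:,2]<lo+.03)]
    if len(k)>5: print(lo.round(2),len(k),np.median(k,0).round(4))
```

```text
17.75 [0.4788563  0.26563941 0.28475115] [ 0.25961069  0.34929746 -2.64797248] [ 0.06  0.75 -1.21  1.77  0.83  1.15 -1.21]
top edge rackframe 7200 [[-0.0181 -0.0671  0.3037]
 [-0.0126  0.0121  0.3053]
 [-0.0071  0.0573  0.3067]]
top slope x,y [ 0.05363363 -0.00318434  0.30596177]
((-0.01227622665464878, -0.006003394722938538), (0.13020284473896027, 0.012250441126525402), 89.7549819946289)
hoop? [276 103  10 102 501] [-0.0418  0.0037  0.1008] [-0.007 -0.042]
hoop? [305 103   3 100 156] [-0.0157  0.0079  0.1005] [-0.006 -0.016]
hoop? [358 103   9 100 490] [0.0416 0.0036 0.1007] [-0.007  0.042]
side 179 [[-0.0193 -0.1079  0.1841]
 [-0.0089 -0.0956  0.2913]
 [ 0.0012  0.0073  0.3262]]
0.18 19 [-0.0035 -0.0995  0.1964]
0.21 22 [-0.0064 -0.1023  0.2227]
0.24 24 [-0.0092 -0.1019  0.2521]
0.27 34 [-0.0099 -0.1     0.2881]
0.3 78 [-0.0098 -0.041   0.3065]
```

View pics/w7.png

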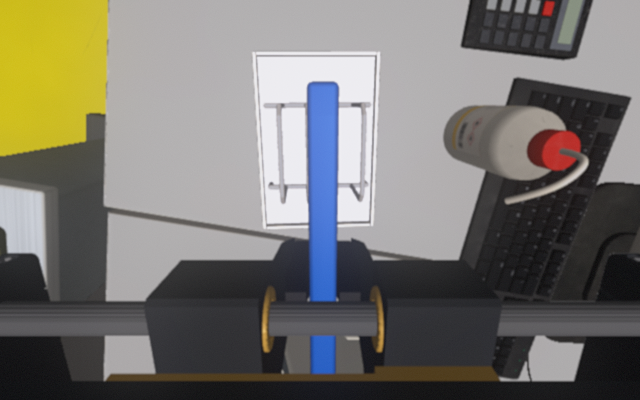

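The wrist view shows the filter at u 308–338 over the rack, whose outer hoops (u 280 and 362) sit symmetrically about the filter. The numbers put the filter 12 mm short in x and 21 mm short in y, leaning forward about 3.5°. I'll correct that and check.

```bash
cat > chk.py <<'E'
from h import *
def chk():
    s=get_state();print(s['clock'],s['tool_pos'],s['contact_force'].round(1),s['finger_force'],s['q'].round(2))
    p,d,c,f=snap('wrist');W=cloud(d,c,f);hsv=cv2.cvtColor(p,cv2.COLOR_RGB2HSV)
    b=(hsv[...,0]>100)&(hsv[...,0]<130)&(hsv[...,1]>110)
    L=R.from_euler('z',11.9,degrees=True).inv().apply(W[b]-[.485,.288,0]);t=L[abs(L[:,2]-np.median(L[:,2]))<.006]
    print('rack frame',np.percentile(t,[.5,50,99.5],axis=0).round(4),'slope',np.linalg.lstsq(np.c_[t[:,:2],np.ones(len(t))],t[:,2],rcond=None)[0].round(3),cv2.minAreaRect(t[:,:2].astype(np.float32)))
E
python3 -c "
from h import *
plan([((.486,.288,.28),T2(.4,11.8))])"
```

```text
to [0.486 0.288 0.28 ] d [0.276 0.137 0.066] w [ 0.019  0.001 -0.002] rows>= 1
```

Request:
step_arm --motion '[{"dx":0.14,"dy":0.07,"dz":0.03,"wx":0.01,"wy":0,"wz":-0.001,"claw":4},{"dx":0.28,"dy":0.14,"dz":0.06,"wx":0.019,"wy":0.001,"wz":-0.002,"claw":4},{"dx":0.28,"dy":0.14,"dz":0.06,"wx":0.019,"wy":0.001,"wz":-0.002,"claw":4},{"dx":0.28,"dy":0.14,"dz":0.06,"wx":0.019,"wy":0.001,"wz":-0.002,"claw":4}]'

```text
clock: 18.25
tool_pos: [0.4862, 0.2882, 0.2806]
eef_rot: [0.631, 0.776, 0.002, 0.002]
contact_force: [0.4, -0.3, -2.3]
opening: 0.132
finger_force: 27.9
```

```bash
python3 -c "
from chk import *
chk()
plan([((.486,.288,.225),T2(.4,11.8)),((.486,.288,.15),T2(.4,11.8))])"
```

```text
18.25 [0.48621359 0.28821681 0.28057767] [ 0.4 -0.3 -2.3] 27.900685234344564 [ 0.01  0.8  -1.2   1.68  0.79  1.23 -1.17]
rack frame [[-0.0055 -0.0491  0.2993]
 [ 0.0004  0.033   0.3012]
 [ 0.0061  0.0793  0.3027]] slope [-0.003 -0.001  0.301] ((0.0005997144617140293, 0.014598995447158813), (0.13034474849700928, 0.01226855255663395), 89.55941009521484)
to [0.486 0.288 0.225] d [-0.    -0.006  0.696] w [-0.  0.  0.] rows>= 2 
to [0.486 0.288 0.15 ] d [ 0.    -0.007  0.937] w [0. 0. 0.] rows>= 2
```

Request:
step_arm --motion '[{"dx":0,"dy":0,"dz":0.2,"wx":0,"wy":0,"wz":0,"claw":4},{"dx":0,"dy":0,"dz":0.4,"wx":0,"wy":0,"wz":0,"claw":4},{"dx":0,"dy":-0.005,"dz":0.6,"wx":0,"wy":0,"wz":0,"claw":4},{"dx":0,"dy":-0.005,"dz":0.75,"wx":0,"wy":0,"wz":0,"claw":4},{"dx":0,"dy":-0.005,"dz":0.85,"wx":0,"wy":0,"wz":0,"claw":4},{"dx":0,"dy":-0.005,"dz":0.95,"wx":0,"wy":0,"wz":0,"claw":4},{"dx":0,"dy":-0.005,"dz":0.95,"wx":0,"wy":0,"wz":0,"claw":4}]'

```text
clock: 19.0
tool_pos: [0.4861, 0.289, 0.2038]
eef_rot: [0.63, 0.776, 0.002, 0.001]
contact_force: [-0.4, -0.7, -1.5]
opening: 0.129
finger_force: 27.9
```

Request:
step_arm --motion '[{"dx":0,"dy":0,"dz":0.1,"wx":0,"wy":0,"wz":0,"claw":4},{"dx":0,"dy":0,"dz":0.22,"wx":0,"wy":0,"wz":0,"claw":4},{"dx":0,"dy":0,"dz":0.34,"wx":0,"wy":0,"wz":0,"claw":4},{"dx":0,"dy":0,"dz":0.46,"wx":0,"wy":0,"wz":0,"claw":4},{"dx":0,"dy":0,"dz":0.54,"wx":0,"wy":0,"wz":0,"claw":4},{"dx":0,"dy":0,"dz":0.6,"wx":0,"wy":0,"wz":0,"claw":4},{"dx":0,"dy":0,"dz":0.6,"wx":0,"wy":0,"wz":0,"claw":4}]'

```text
clock: 19.7
tool_pos: [0.4864, 0.2892, 0.1561]
eef_rot: [0.63, 0.776, 0.002, 0.001]
contact_force: [-0.3, 0.6, -2.1]
opening: 0.134
finger_force: 27.9
```

```bash
python3 -c "
from chk import *
chk()
plan([((.486,.288,.15),T2(.4,11.8)),((.486,.288,.144),T2(.4,11.8))])"
```

```text
19.7 [0.48644094 0.28920917 0.15611965] [-0.3  0.6 -2.1] 27.900508276215987 [-0.05  0.94 -1.08  1.81  0.98  1.03 -1.32]
rack frame [[-0.005  -0.048   0.1749]
 [ 0.0006  0.0345  0.1768]
 [ 0.0065  0.0802  0.1784]] slope [-0.006 -0.001  0.177] ((0.0010106917470693588, 0.015541162341833115), (0.1302167922258377, 0.012218344956636429), 89.6121826171875)
to [0.486 0.288 0.15 ] d [-0.017 -0.011  0.083] w [-0. -0.  0.] rows>= 1 
to [0.486 0.288 0.144] d [ 0.    -0.001  0.075] w [0. 0. 0.] rows>= 1
```

Request:
step_arm --motion '[{"dx":0,"dy":0,"dz":0.03,"wx":0,"wy":0,"wz":0,"claw":4},{"dx":0,"dy":0,"dz":0.06,"wx":0,"wy":0,"wz":0,"claw":4},{"dx":0,"dy":0,"dz":0.09,"wx":0,"wy":0,"wz":0,"claw":4},{"dx":0,"dy":0,"dz":0.115,"wx":0,"wy":0,"wz":0,"claw":4},{"dx":0,"dy":0,"dz":0.135,"wx":0,"wy":0,"wz":0,"claw":4},{"dx":0,"dy":0,"dz":0.135,"wx":0,"wy":0,"wz":0,"claw":4}]'

```text
clock: 20.35
tool_pos: [0.4867, 0.2894, 0.1458]
eef_rot: [0.63, 0.776, 0.003, 0.002]
contact_force: [-0.6, 0.2, -1.6]
opening: 0.136
finger_force: 27.9
```

Request:
step_arm --motion '[{"dx":0,"dy":0,"dz":0.01,"wx":0,"wy":0,"wz":0,"claw":4},{"dx":0,"dy":0,"dz":0.02,"wx":0,"wy":0,"wz":0,"claw":4},{"dx":0,"dy":0,"dz":0.02,"wx":0,"wy":0,"wz":0,"claw":4}]'

```text
clock: 20.65
tool_pos: [0.4867, 0.2894, 0.1444]
eef_rot: [0.63, 0.776, 0.003, 0.002]
contact_force: [0.0, 0.3, -2.3]
opening: 0.132
finger_force: 27.9
```

```bash
python3 -c "
from chk import *
chk()"
```

```text
20.65 [0.486736   0.28942908 0.14437966] [ 0.   0.3 -2.3] 27.90076505538309 [-0.06  0.96 -1.06  1.81  1.01  1.02 -1.34]
rack frame [[-0.0047 -0.0478  0.1632]
 [ 0.0011  0.0348  0.1651]
 [ 0.0068  0.0804  0.1667]] slope [-0.003 -0.001  0.165] ((0.0009286231361329556, 0.01576923578977585), (0.012020306661725044, 0.13011378049850464), 0.3223200738430023)
```

Request:
step_arm --motion '[{"dx":0,"dy":0,"dz":0.01,"wx":0,"wy":0,"wz":0,"claw":4},{"dx":0,"dy":0,"dz":0.02,"wx":0,"wy":0,"wz":0,"claw":4},{"dx":0,"dy":0,"dz":0.02,"wx":0,"wy":0,"wz":0,"claw":4}]'

```text
clock: 21.0
tool_pos: [0.487, 0.2897, 0.1438]
eef_rot: [0.63, 0.776, 0.003, 0.002]
contact_force: [-1.0, -2.2, 5.6]
opening: 0.131
finger_force: 27.9
```

Request:
step_arm --motion '[{"dx":0,"dy":0,"dz":0.01,"wx":0,"wy":0,"wz":0,"claw":4},{"dx":0,"dy":0,"dz":0.015,"wx":0,"wy":0,"wz":0,"claw":4},{"dx":0,"dy":0,"dz":0.015,"wx":0,"wy":0,"wz":0,"claw":4}]'

```text
clock: 21.3
tool_pos: [0.4873, 0.2899, 0.1437]
eef_rot: [0.631, 0.776, 0.004, 0.002]
contact_force: [-1.0, -3.5, 12.7]
opening: 0.133
finger_force: 28.0
```

The foot is on the wires. I'll ease off 1 mm, then open and rise.

Request:
step_arm --motion '[{"dx":0,"dy":0,"dz":-0.015,"wx":0,"wy":0,"wz":0,"claw":4},{"dx":0,"dy":0,"dz":-0.015,"wx":0,"wy":0,"wz":0,"claw":12},{"dx":0,"dy":0,"dz":-0.015,"wx":0,"wy":0,"wz":0,"claw":16},{"dx":0,"dy":0,"dz":-0.015,"wx":0,"wy":0,"wz":0,"claw":22},{"dx":0,"dy":0,"dz":-0.015,"wx":0,"wy":0,"wz":0,"claw":30},{"dx":0,"dy":0,"dz":-0.015,"wx":0,"wy":0,"wz":0,"claw":44},{"dx":0,"dy":0,"dz":-0.015,"wx":0,"wy":0,"wz":0,"claw":50},{"dx":0,"dy":0,"dz":-0.015,"wx":0,"wy":0,"wz":0,"claw":50}]'

```text
clock: 22.1
tool_pos: [0.4867, 0.2895, 0.1428]
eef_rot: [0.63, 0.776, 0.003, 0.002]
contact_force: [0.4, 0.5, -0.5]
opening: 0.566
finger_force: 0.0
```

```bash
python3 -c "
from chk import *
chk();print(get_state()['opening'])"
```

```text
22.1 [0.48672357 0.28952412 0.1427682 ] [ 0.4  0.5 -0.5] 0.0 [-0.06  0.96 -1.06  1.82  1.01  1.01 -1.34]
rack frame [[-0.0044 -0.0466  0.163 ]
 [ 0.0012  0.0356  0.1647]
 [ 0.0067  0.0804  0.1662]] slope [-0.003  0.     0.165] ((0.0012197643518447876, 0.016043033450841904), (0.12953415513038635, 0.011333873495459557), 89.98504638671875)
0.5646372468578162
```

Released and standing upright. Now I'll withdraw upward.

Request:
step_arm --motion '[{"dx":0,"dy":0,"dz":-0.15,"wx":0,"wy":0,"wz":0,"claw":50},{"dx":0,"dy":0,"dz":-0.35,"wx":0,"wy":0,"wz":0,"claw":50},{"dx":0,"dy":0,"dz":-0.65,"wx":0,"wy":0,"wz":0,"claw":50},{"dx":0,"dy":0,"dz":-0.99,"wx":0,"wy":0,"wz":0,"claw":50},{"dx":0,"dy":0,"dz":-0.99,"wx":0,"wy":0,"wz":0,"claw":50}]'

```text
clock: 22.65
tool_pos: [0.4872, 0.2919, 0.2271]
eef_rot: [0.63, 0.776, 0.007, 0.002]
contact_force: [0.2, 1.0, 0.3]
opening: 0.569
finger_force: 0.0
```

Request:
step_arm --motion '[{"dx":0,"dy":0,"dz":-0.3,"wx":0,"wy":0,"wz":0,"claw":50},{"dx":0,"dy":0,"dz":-0.6,"wx":0,"wy":0,"wz":0,"claw":50},{"dx":0,"dy":0,"dz":-0.6,"wx":0,"wy":0,"wz":0,"claw":50},{"dx":0,"dy":0,"dz":-0.6,"wx":0,"wy":0,"wz":0,"claw":50},{"dx":0,"dy":0,"dz":-0.6,"wx":0,"wy":0,"wz":0,"claw":50}]'

```text
clock: 23.15
tool_pos: [0.4857, 0.2885, 0.2692]
eef_rot: [0.63, 0.776, 0.002, 0.002]
contact_force: [0.5, -1.2, -0.1]
opening: 0.568
finger_force: 0.0
```

```bash
python3 -c "
from chk import *
chk()"
```

```text
23.15 [0.48573536 0.28848498 0.26920702] [ 0.5 -1.2 -0.1] 0.0 [-0.    0.81 -1.18  1.69  0.8   1.21 -1.18]
rack frame [[-0.0042 -0.0758  0.163 ]
 [ 0.0009  0.0096  0.1647]
 [ 0.0061  0.0798  0.1667]] slope [0.002 0.001 0.165] ((0.0009528188966214657, 0.001492910087108612), (0.15753193199634552, 0.010389892384409904), 89.96366119384766)
```

The filter stands still and upright, with its top at 0.165 (so the foot is at 0.025) and centred in the middle slot. The hand is clear.

```bash
python3 -c "
from plant import workorder
print(workorder.finish_job())"
```

```text
the job is handed in; nothing more can be done
None
```

The filter is out of the air cleaner and stands upright, let go, in the middle slot of the draining rack; the job was handed in at about 23 s, and no verdict was returned.

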